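Change the piece in the holding block and tidy the collection

ROBOT

A 6-joint arm with a two-finger parallel gripper is mounted at the origin on the work surface. World frame = base frame: x ahead of the robot, y to its left, z up, the work surface at z = 0. Lengths are in m, angles in rad, forces in N, time in s.
With the tool pointing down it reaches from about 0.375 to 0.9 m from the base axis. Payload 3.1 kg.
Tool frame: the origin (TCP) lies on the centre line of the jaws, within the pads' length; the fingertips stand 19 mm ahead of it and the grasp point (between the pads) is the TCP; z points along the fingers, y is the line along which they close (so a half turn about z gives the same grasp; the last joint's range is limited). The gripper opens to 85 mm and grips with 20 to 120 N. Pads are 22 mm wide; open, the fingers measure 114 mm over their backs; the gripper's body (76 mm by 85 mm) begins 54 mm behind the grasp point. The pads swing forward as they close: fully open they stand 13 mm farther back than shut.
Start: joints at [-1.389, 0.527, 1.433, -0, 1.181, -0.178], TCP at [0.22, -0.585, 0.25] pointing down, gripper open.
Joint ranges: [-3.08, 3.08], [-0.75, 2.2], [0.22, 2.44], [-1.43, 4.57], [0, 2.65], [-2.85, 2.85]. Speed limits (rad/s): [2.79, 2.79, 3.14, 3.14, 3.14, 3.14].

INTERFACE

Orientations are given as a unit quaternion [x, y, z, w].
In Python, from station import manip, cams, sign_off gives the robot as it stands.
- The arm moves only by the tool carry_out, never from a script. Its argument "targets" is a list that holds one entry, the list of rows, each a list of 7 numbers: the shift along the tool's x, y, z in cm, then the turn, a rotation vector about the tool's x, y, z in degrees, then the finger opening in cm, from 0 to 8.54. A call has 1 to 12 rows; each row is the pose to reach, as a shift and turn from the pose commanded when the call began, along the tool's axes at that moment; what a row does not reach only later rows make up. A row lasts 1/12 s, in which the tool goes at most 41.7 mm and 7.16 degrees, less where a joint would pass 70% of its speed; a pose out of reach is approached as far as the arm can. A call with a gripper value outside its range is refused whole. The fingers move at their own pace and stop on an object; "force" is the grip in N (left out, the last holds). Time passes only in rows, so rows that repeat a pose let the fingers close. It gives the time, the measured TCP pose, the force, the opening and the grip force at its end, in the units of the state.
- manip.sense(): the state, without advancing time (a new reading comes with each control period).
- cams.snapshot(name): name is "scene" or "top" or "wrist"; returns the picture (384x512x3 uint8, red, green, blue); there is no depth.
- cams.camera_info(name): a dict with "K" (3x3 intrinsics, pixels), "k1" (the pictures are not rectified: a ray, as slopes to the right and down, at radius r is drawn at 1 + k1 r^2 times it, then the intrinsics apply), "T" (4x4, takes a point from camera to world coordinates). Camera axes: x right, y down, z forward; pixel columns grow to the right and rows downward; lengths in m; the calibration is good to about 2 mm. A picture is of the moment at which its call begins: read the wrist's pose just before it. camera_info takes no time and is no camera call; for the wrist camera it gives the pose at the moment of the call.
- sign_off(): hands the job in; it is judged then, once.
The state is a dict: "t": time; "q": joint angles; "qd": joint speeds; "tau": joint torques, N m; "tcp_pos": TCP position; "tool_rot": TCP orientation; "force": force on the tool from outside, world axes, zero at the start; "ft_torque": the same for the moment, N m; "finger_gap": opening from 0.0 (shut) to 1.0 (fully open); "gripper_force": force on a finger pad.
Only numpy, scipy, OpenCV 4.12 (cv2) and the standard library are available. Lean on these libraries where they do the work, as an engineer would, in place of code of your own. Each camera call takes 0.05 s, during which the arm holds its last target. There are 200 camera calls.

TASK

The weaving shuttle clamped in the holding block has been recorded: swing the clamp lever fully open, take the shuttle out, lay the awl's wooden handle in the channel in its place, and swing the lever fully shut over it. Put that shuttle and every other loose shuttle and H-shaped winder flat into the tray that already holds one of its kind (look which tray that is), in whatever order suits, and leave the other things on the table where they are.

Things in the scene. Friction and masses are not known exactly. Their poses are not given: they have to be found in the camera images.
- block: holding block, fixed: a grey base 120 (x) x 150 (y) x 20 high, from 45 in front (-x) to 75 behind the origin. Across it, along its y, runs a channel 38 wide between four black stops (34 high above the table, each 12 x 20, centred at x +-25, y +-40); fingers fit between the stops at the middle. Origin: on the table under the middle of the channel; z up, -x is the side of the lever's handle
- seat (a point): the middle of the channel's floor, 20 above the table, axes as the block's; the clamped piece lies here, along y
- lever (a joint): the steel clamp lever, rad: 0 shut (level, 2 mm above the piece in the channel, arm 14 wide and 10 thick), 1.9 fully open (past upright, leaning away from the channel). It swings about the block's y axis, is stiff and stays where it is left
- lever_hinge (a point): on the lever's hinge axis, 62 behind (+x) the channel's middle, 55 above the table
- lever_grip (a point): middle of the lever's round black cross bar (13 thick, 90 long, along the block's y), 137 from the hinge; the arm joins it in the middle, so it is gripped to one side, 20 to 40 from the middle, or pushed
- tray_left: a fixed open cardboard tray, outside 250 (its x) x 160 (its y) x 40 high, walls and floor 5 thick, inside 240 x 150. Origin: centre of its underside. At the start one of the two trays holds one shuttle and the other one winder, at the end of the tray away from the robot; which is which changes. This one stands on the left (+y)
- tray_right: a fixed open cardboard tray, outside 250 (its x) x 160 (its y) x 40 high, walls and floor 5 thick, inside 240 x 150. Origin: centre of its underside. At the start one of the two trays holds one shuttle and the other one winder, at the end of the tray away from the robot; which is which changes. This one stands on the right (-y)
- shuttle_0: the shuttle already in a tray: a boat-shaped weaving shuttle of plain wood, 132 long (pointed ends) x 32 wide x 28 high, with a dark slot along its top. Origin: centre of its underside; x along its length, z up. Gripped across its 32 mm width at the middle
- winder_0: the winder already in a tray: a flat H-shaped yarn winder of plain wood, 100 long x 56 wide (end bars) x 20 thick; between its two 18 mm end bars is a 28 mm wide waist, 64 long, where it is gripped across. Origin: centre of its underside; x along its length, z up
- shuttle_1: the shuttle in the holding block at the start: a boat-shaped weaving shuttle of plain wood, 132 long (pointed ends) x 32 wide x 28 high, with a dark slot along its top. Origin: centre of its underside; x along its length, z up. Gripped across its 32 mm width at the middle
- shuttle_2: loose on the table, not always there: a boat-shaped weaving shuttle of plain wood, 132 long (pointed ends) x 32 wide x 28 high, with a dark slot along its top. Origin: centre of its underside; x along its length, z up. Gripped across its 32 mm width at the middle
- shuttle_3: loose on the table, not always there: a boat-shaped weaving shuttle of plain wood, 132 long (pointed ends) x 32 wide x 28 high, with a dark slot along its top. Origin: centre of its underside; x along its length, z up. Gripped across its 32 mm width at the middle
- winder_1: loose on the table, not always there: a flat H-shaped yarn winder of plain wood, 100 long x 56 wide (end bars) x 20 thick; between its two 18 mm end bars is a 28 mm wide waist, 64 long, where it is gripped across. Origin: centre of its underside; x along its length, z up
- winder_2: loose on the table, not always there: a flat H-shaped yarn winder of plain wood, 100 long x 56 wide (end bars) x 20 thick; between its two 18 mm end bars is a 28 mm wide waist, 64 long, where it is gripped across. Origin: centre of its underside; x along its length, z up
- awl: awl: a squared wooden handle 104 long x 28 x 28 with a brass ferrule and a thin steel spike that reaches to 130 from the origin. Origin: centre of the handle's underside; x along it towards the spike, z up. In the block the spike may point either way
- jar_1: bystander, to be left where it is: glass jar with black lid, 48 across, 65 high
- jar_2: bystander, to be left where it is: glass jar with black lid, 40 across, 80 high
- tape_measure: bystander, to be left where it is: tape measure, 65 x 32 x 60 high
- cord_spool: bystander, to be left where it is: spool of white cord, 90 across, 90 high
- eraser: bystander, to be left where it is: white eraser, 42 x 20 x 14 high
- tin: bystander, to be left where it is: small round tin, 34 across, 14 high

How it is judged:
On the way, in this order (a step that is already met when the one before it is completed fails the run):
1. the lever is swung open (past 1.4 rad) (value of joint lever above 1.4 rad), for 0.2 s.
2. with the lever open, the recorded shuttle is out of the block (more than 10 cm from its seat) (value of joint lever above 1 rad and distance between shuttle_1 and seat above 0.1 m), for 0.2 s.
3. with the lever open, the awl's handle lies in the channel (x of awl in the frame of seat between -0.01 and 0.01 m and y of awl in the frame of seat between -0.025 and 0.025 m and z of awl in the frame of seat between -0.005 and 0.006 m and angle between the x axis of awl and the y axis of seat, either way round below 0.2 rad and value of joint lever above 1 rad), for 0.2 s.
4. the lever is shut over the awl (x of awl in the frame of seat between -0.01 and 0.01 m and y of awl in the frame of seat between -0.025 and 0.025 m and z of awl in the frame of seat between -0.005 and 0.006 m and angle between the x axis of awl and the y axis of seat, either way round below 0.2 rad and value of joint lever below 0.12 rad), for 0.2 s.
At the end, for the whole second after the job is handed in: Awl handle on the channel's floor, along it (middle within 25 mm along, 10 across), lever shut over it (below 0.12 rad); every shuttle and winder present flat (0.25 rad) in the tray of its kind, centre inside, origin under 42 mm up; the first two still in theirs; all at rest (all of step 4 and (((x of shuttle_0 in the frame of tray_left between -0.12 and 0.12 m and y of shuttle_0 in the frame of tray_left between -0.075 and 0.075 m and z of shuttle_0 in the frame of tray_left below 0.042 m and angle between the z axis of shuttle_0 and the z axis of tray_left, either way round below 0.25 rad) and (x of shuttle_1 in the frame of tray_left between -0.12 and 0.12 m and y of shuttle_1 in the frame of tray_left between -0.075 and 0.075 m and z of shuttle_1 in the frame of tray_left below 0.042 m and angle between the z axis of shuttle_1 and the z axis of tray_left, either way round below 0.25 rad) and (x of shuttle_2 in the frame of tray_left between -0.12 and 0.12 m and y of shuttle_2 in the frame of tray_left between -0.075 and 0.075 m and z of shuttle_2 in the frame of tray_left below 0.042 m and angle between the z axis of shuttle_2 and the z axis of tray_left, either way round below 0.25 rad) and (x of shuttle_3 in the frame of tray_left between -0.12 and 0.12 m and y of shuttle_3 in the frame of tray_left between -0.075 and 0.075 m and z of shuttle_3 in the frame of tray_left below 0.042 m and angle between the z axis of shuttle_3 and the z axis of tray_left, either way round below 0.25 rad)) or ((x of shuttle_0 in the frame of tray_right between -0.12 and 0.12 m and y of shuttle_0 in the frame of tray_right between -0.075 and 0.075 m and z of shuttle_0 in the frame of tray_right below 0.042 m and angle between the z axis of shuttle_0 and the z axis of tray_right, either way round below 0.25 rad) and (x of shuttle_1 in the frame of tray_right between -0.12 and 0.12 m and y of shuttle_1 in the frame of tray_right between -0.075 and 0.075 m and z of shuttle_1 in the frame of tray_right below 0.042 m and angle between the z axis of shuttle_1 and the z axis of tray_right, either way round below 0.25 rad) and (x of shuttle_2 in the frame of tray_right between -0.12 and 0.12 m and y of shuttle_2 in the frame of tray_right between -0.075 and 0.075 m and z of shuttle_2 in the frame of tray_right below 0.042 m and angle between the z axis of shuttle_2 and the z axis of tray_right, either way round below 0.25 rad) and (x of shuttle_3 in the frame of tray_right between -0.12 and 0.12 m and y of shuttle_3 in the frame of tray_right between -0.075 and 0.075 m and z of shuttle_3 in the frame of tray_right below 0.042 m and angle between the z axis of shuttle_3 and the z axis of tray_right, either way round below 0.25 rad))) and (((x of winder_0 in the frame of tray_left between -0.12 and 0.12 m and y of winder_0 in the frame of tray_left between -0.075 and 0.075 m and z of winder_0 in the frame of tray_left below 0.042 m and angle between the z axis of winder_0 and the z axis of tray_left, either way round below 0.25 rad) and (x of winder_1 in the frame of tray_left between -0.12 and 0.12 m and y of winder_1 in the frame of tray_left between -0.075 and 0.075 m and z of winder_1 in the frame of tray_left below 0.042 m and angle between the z axis of winder_1 and the z axis of tray_left, either way round below 0.25 rad) and (x of winder_2 in the frame of tray_left between -0.12 and 0.12 m and y of winder_2 in the frame of tray_left between -0.075 and 0.075 m and z of winder_2 in the frame of tray_left below 0.042 m and angle between the z axis of winder_2 and the z axis of tray_left, either way round below 0.25 rad)) or ((x of winder_0 in the frame of tray_right between -0.12 and 0.12 m and y of winder_0 in the frame of tray_right between -0.075 and 0.075 m and z of winder_0 in the frame of tray_right below 0.042 m and angle between the z axis of winder_0 and the z axis of tray_right, either way round below 0.25 rad) and (x of winder_1 in the frame of tray_right between -0.12 and 0.12 m and y of winder_1 in the frame of tray_right between -0.075 and 0.075 m and z of winder_1 in the frame of tray_right below 0.042 m and angle between the z axis of winder_1 and the z axis of tray_right, either way round below 0.25 rad) and (x of winder_2 in the frame of tray_right between -0.12 and 0.12 m and y of winder_2 in the frame of tray_right between -0.075 and 0.075 m and z of winder_2 in the frame of tray_right below 0.042 m and angle between the z axis of winder_2 and the z axis of tray_right, either way round below 0.25 rad))) and linear speed of each of shuttle_1, shuttle_2, shuttle_3, winder_1, winder_2, awl below 0.03 m/s); the robot touches nothing.
It fails at once if a bystander is moved more than 5 cm (distance of any of jar_1, jar_2, tape_measure, cord_spool, eraser, tin from where it was at the start of the episode above 0.05 m).
Of shuttle_2, shuttle_3, winder_1, winder_2 only 2 to 4 are there at a start; the rules pass over those that are not, and their reading is None.
At some moment in a run one of shuttle_2, shuttle_3, winder_1, winder_2 may be knocked a few centimetres aside while the robot is not near it.
Once in a run the grip may slacken for a moment while it holds something.
It also fails if it takes over 210 s, if anything falls off the work surface, if the arm or the gripper's body presses on something with over 40 N, if the wrist force passes 120 N, or if a joint passes its speed limit or range.

## Working session

There is one attempt and no reset: what is moved stays moved. The work goes in short steps, Python scripts to look and compute and a tool call to move; the robot and the scene stay as the last step left them, time stands still between calls to the robot, and variables do not carry over. Pictures are saved under pics/ and viewed, at most 17 in all, crops included, and the job is handed in when it is done.

Besides the shell and the picture viewer there is one more tool, called after ">>>" by a JSON object that holds its "method" and its "body", one argument or row to a line. carry_out: Moves the arm, as the interface text tells. Its arguments: {"type":"object","properties":{"targets":{"type":"array"},"force":{"type":"number"}},"required":["targets"]}

```bash
mkdir -p pics; ls; cat > h.py <<'E'
import numpy as np, cv2
from scipy.spatial.transform import Rotation as R
from station import manip, cams, sign_off
def snap(n,f=None):
    ci=cams.camera_info(n); im=cams.snapshot(n)
    if f: cv2.imwrite('pics/'+f,im[:,:,::-1])
    return im,ci
def ray(ci,uv):
    K=np.array(ci['K']);T=np.array(ci['T'])
    d=np.array([(uv[0]-K[0,2])/K[0,0],(uv[1]-K[1,2])/K[1,1]]);s=d.copy()
    for _ in range(30): s=d/(1+ci['k1']*(s@s))
    return T[:3,3],T[:3,:3]@np.r_[s,1]
def onz(ci,uv,z):
    o,d=ray(ci,uv); return o+d*(z-o[2])/d[2]
def tri(c1,p1,c2,p2):
    o1,d1=ray(c1,p1);o2,d2=ray(c2,p2)
    s=np.linalg.lstsq(np.c_[d1,-d2],o2-o1,rcond=None)[0]
    a=o1+d1*s[0];b=o2+d2*s[1]; return (a+b)/2,np.linalg.norm(a-b)
def proj(ci,p):
    K=np.array(ci['K']);T=np.array(ci['T']);c=T[:3,:3].T@(np.array(p)-T[:3,3]);s=c[:2]/c[2];s=s*(1+ci['k1']*(s@s))
    return K[0,0]*s[0]+K[0,2],K[1,1]*s[1]+K[1,2]
E
python3 - <<'E'
from h import *
np.set_printoptions(precision=3,suppress=True)
for n in('scene','top','wrist'):
    im,ci=snap(n,n+'0.png'); print(n,np.array(ci['T'])[:3],ci['K'][0][0],ci['k1'])
a=[cv2.resize(cv2.imread(f'pics/{n}0.png'),(800,600)) for n in('scene','top')]
cv2.imwrite('pics/sceneL.png',a[0]);cv2.imwrite('pics/topL.png',a[1])
s=manip.sense();print(s['tcp_pos'],s['tool_rot'],s['q'],s['finger_gap'])
E
```

```text
pics
scene [[ 0.765  0.541 -0.349  0.975]
 [ 0.644 -0.639  0.421 -0.442]
 [ 0.005 -0.547 -0.837  0.935]] 404.8957160606738 -0.07537908292681797
top [[ 0.014 -0.989  0.146  0.443]
 [-1.    -0.012  0.015  0.003]
 [-0.013 -0.147 -0.989  1.271]] 386.1995110280574 0.03265073453321837
wrist [[ 0.353 -0.886 -0.302  0.298]
 [-0.936 -0.334 -0.113 -0.555]
 [-0.001  0.322 -0.947  0.373]] 342.6633862361704 -0.07437637728825555
[ 0.22  -0.584  0.25 ] [ 0.984  0.179  0.    -0.001] [-1.389  0.528  1.434  0.     1.181 -0.178] 1.004127234020209
```

View pics/topL.png

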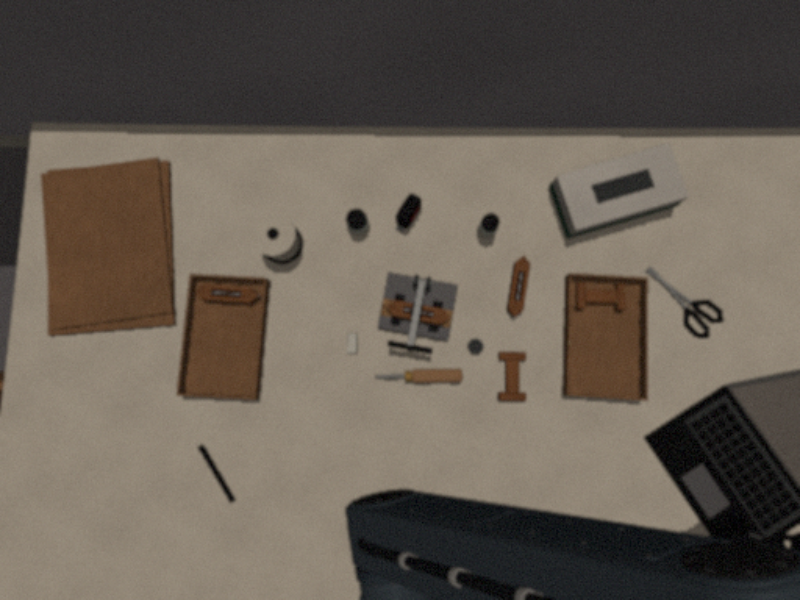

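View pics/sceneL.png

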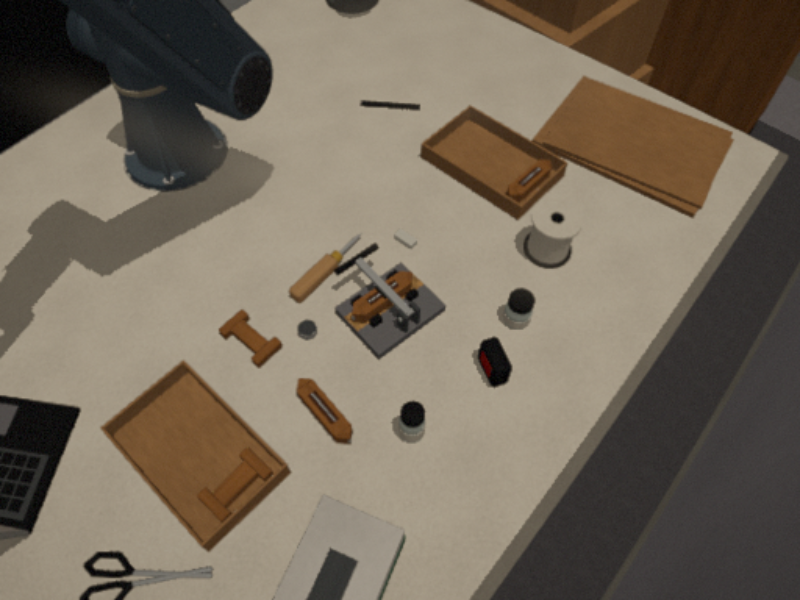

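The top view (in 800x600 px) shows a shuttle in the left tray (232,293) and a winder in the right tray (600,295). Loose on the table are one shuttle (518,287), one winder (512,376) and the awl (435,376), whose spike points to +y. The block is at (418,308), with the lever shut towards the robot and its bar at (410,349). The scene view shows the same things. Next I'll measure with both cameras.

```bash
cat >> h.py <<'E'
def blobs(im,amin=60,amax=9000,smin=95,hmax=22):
    hsv=cv2.cvtColor(cv2.GaussianBlur(im,(3,3),0),cv2.COLOR_RGB2HSV)
    m=((hsv[...,1]>smin)&(hsv[...,0]<hmax)&(hsv[...,2]>40)).astype(np.uint8)
    n,l,st,c=cv2.connectedComponentsWithStats(m); out=[]
    for i in range(1,n):
        if amin<st[i,4]<amax:
            k=(l==i).astype(np.uint8); cs=cv2.findContours(k,cv2.RETR_EXTERNAL,cv2.CHAIN_APPROX_NONE)[0]
            out.append((c[i],st[i,4],cv2.minAreaRect(max(cs,key=cv2.contourArea)),k))
    return out
E
python3 - <<'E'
from h import *
np.set_printoptions(precision=3,suppress=True)
for n in('top','scene'):
    im=cv2.imread(f'pics/{n}0.png')[:,:,::-1].copy();ci=cams.camera_info(n)
    hsv=cv2.cvtColor(im,cv2.COLOR_RGB2HSV)
    if n=='top':
        for p in [(331,184),(328,240),(280,241),(145,220),(385,220),(300,330),(262,200)]: print(p,hsv[p[1],p[0]])
    for c,a,r,k in blobs(im): 
        print(n,c,a,[np.round(x,1) for x in r],onz(ci,c,.02))
E
```

```text
(331, 184) [ 7 53 63]
(328, 240) [ 12 179  91]
(280, 241) [ 14 116 119]
(145, 220) [ 11 127  94]
(385, 220) [ 14 130  96]
(300, 330) [146 113  18]
(262, 200) [  9 137  54]
top [ 69.483 157.909] 8444 [array([ 69.3, 157.4]), array([108.7,  81.4]), np.float64(87.5)] [0.715 0.648 0.02 ]
top [331.366 183.373] 287 [array([331.5, 183.1]), array([ 9.5, 36.8]), np.float64(8.7)] [ 0.641 -0.217  0.02 ]
top [142.733 216.046] 3859 [array([142.4, 215.4]), array([51.4, 78.7]), np.float64(5.0)] [0.526 0.395 0.02 ]
top [387.367 215.652] 3998 [array([387.6, 215.5]), array([52.2, 78.5]), np.float64(1.0)] [ 0.538 -0.394  0.02 ]
top [253.387 197.288] 191 [array([253.8, 197.1]), array([18.4, 11.6]), np.float64(11.3)] [0.592 0.037 0.02 ]
top [278.929 201.954] 196 [array([278.6, 201.6]), array([19. , 11.7]), np.float64(7.1)] [ 0.577 -0.046  0.02 ]
top [327.372 240.731] 323 [array([327., 241.]), array([30., 16.]), np.float64(90.0)] [ 0.455 -0.201  0.02 ]
top [276.717 240.224] 254 [array([276.5, 240.5]), array([ 7., 35.]), np.float64(90.0)] [ 0.454 -0.039  0.02 ]
scene [201.513 176.392] 431 [array([201.9, 175.9]), array([11. , 41.1]), np.float64(46.5)] [ 0.455 -0.046  0.02 ]
scene [258.257 180.57 ] 237 [array([258.3, 180.3]), array([19.1, 15.6]), np.float64(45.0)] [0.583 0.044 0.02 ]
scene [234.806 197.443] 418 [array([234.3, 196.8]), array([17.3, 30. ]), np.float64(54.5)] [ 0.57  -0.038  0.02 ]
scene [159.982 216.031] 553 [array([159.8, 215.8]), array([37.3, 20.8]), np.float64(40.6)] [ 0.46  -0.206  0.02 ]
scene [310.403 233.177] 62 [array([310.6, 233.7]), array([14.3,  4.9]), np.float64(63.4)] [0.787 0.006 0.02 ]
scene [125.184 290.219] 7355 [array([123.9, 289. ]), array([104.2,  75.1]), np.float64(46.7)] [ 0.544 -0.396  0.02 ]
scene [207.287 262.521] 593 [array([207. , 262.1]), array([50. , 14.2]), np.float64(49.4)] [ 0.643 -0.22   0.02 ]
```

>>> {"method": "carry_out", "body": {
  "targets": [
    [[45.7,-42.1,-3,0,0,-69,8],[45.7,-42.1,-3,0,0,-69,8],[45.7,-42.1,-3,0,0,-69,8],[45.7,-42.1,-3,0,0,-69,8],[45.7,-42.1,-3,0,0,-69,8],[45.7,-42.1,-3,0,0,-69,8],[45.7,-42.1,-3,0,0,-69,8],[45.7,-42.1,-3,0,0,-69,8],[45.7,-42.1,-3,0,0,-69,8],[45.7,-42.1,-3,0,0,-69,8],[45.7,-42.1,-3,0,0,-69,8],[45.7,-42.1,-3,0,0,-69,8]]
  ]
}}

```text
t: 1.15
tcp_pos: [0.4451, -0.1369, 0.2745]
tool_rot: [0.71, 0.705, -0.0, -0.0]
force: [0.3, -0.1, 0.1]
finger_gap: 0.935
gripper_force: 0.0
```

```bash
cat >> h.py <<'E'
def go(p,yaw=None):
    s=manip.sense();Rt=R.from_quat(s['tool_rot']).as_matrix()
    y0=np.degrees(np.arctan2(Rt[1,0],Rt[0,0]))
    print('t %.1f'%s['t'],'tcp',np.round(s['tcp_pos'],4),'yaw %.1f'%y0,'gap',round(s['finger_gap'],3),
      'shift cm',np.round(Rt.T@(np.array(p)-s['tcp_pos'])*100,2),'turn z', None if yaw is None else round(-((yaw-y0+180)%360-180),1),'Rt z',np.round(Rt[:,2],3))
E
python3 -c "
from h import *
go([.5,-.03,.28],90); print(manip.sense()['q'])"
```

```text
t 1.1 tcp [ 0.4451 -0.1369  0.2745] yaw 89.6 gap 0.935 shift cm [10.73  5.42 -0.55] turn z -0.4 Rt z [-0.  0. -1.]
[-5.39061074e-01  2.79788589e-01  1.78817718e+00 -2.64652610e-05
  1.07372483e+00 -5.32242492e-01]
```

```bash
python3 -c "
from h import *
import pickle
im,ci=snap('wrist','w1.png'); pickle.dump((im,ci),open('w1.pkl','wb'))"
```

>>> {"method": "carry_out", "body": {
  "targets": [
    [[10.7,5.4,-0.5,0,0,-0.4,8],[10.7,5.4,-0.5,0,0,-0.4,8],[10.7,5.4,-0.5,0,0,-0.4,8],[10.7,5.4,-0.5,0,0,-0.4,8],[10.7,5.4,-0.5,0,0,-0.4,8],[10.7,5.4,-0.5,0,0,-0.4,8],[10.7,5.4,-0.5,0,0,-0.4,8]]
  ]
}}

```text
t: 1.78
tcp_pos: [0.4988, -0.0334, 0.2792]
tool_rot: [0.708, 0.707, -0.0, -0.0]
force: [-0.9, -0.6, -0.5]
finger_gap: 0.938
gripper_force: 0.0
```

```bash
python3 -c "
from h import *
import pickle
im,ci=snap('wrist','w2.png'); pickle.dump((im,ci),open('w2.pkl','wb'))
a=cv2.imread('pics/w1.png');b=cv2.imread('pics/w2.png')
cv2.imwrite('pics/w12.png',cv2.resize(np.vstack([a,b]),None,fx=.78,fy=.78))
go([.5,-.03,.28],90)"
```

```text
t 1.8 tcp [ 0.4988 -0.0336  0.2792] yaw 89.9 gap 0.937 shift cm [ 0.36  0.12 -0.08] turn z -0.1 Rt z [-0.001 -0.    -1.   ]
```

View pics/w12.png

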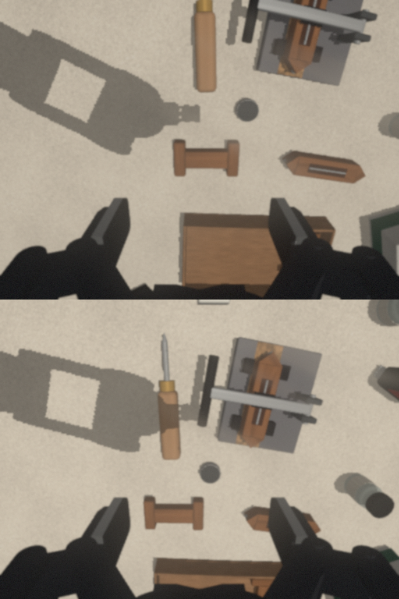

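The upper half (w1, at 0.78 scale) shows the winder at (206,157), the shuttle at (322,167) and the awl at (204,50). The lower half (w2) shows the block, with base corners near (236,38), (322,55), (301,154) and (218,138). It also shows the bar at (208,90) and the awl at (170,125). Next I'll measure them in code.

```bash
python3 - <<'E'
from h import *
import pickle
np.set_printoptions(precision=4,suppress=True)
W={k:pickle.load(open(k+'.pkl','rb')) for k in('w1','w2')}
ct=cams.camera_info('top')
for k,(im,ci) in W.items():
    for c,a,r,m in blobs(im,300,9000,90):
        if c[1]>330 : continue
        box=cv2.boxPoints(r); w=np.array([onz(ci,p,.024)[:2] for p in box])
        e=[w[1]-w[0],w[2]-w[1]]; L=[np.linalg.norm(x) for x in e]; d=e[int(np.argmax(L))]
        print(k,c,a,'ctr',onz(ci,r[0],.024)[:2],'LxW',np.sort(L),'yaw',np.degrees(np.arctan2(d[1],d[0]))%180)
im,ci=W['w2']; hsv=cv2.cvtColor(cv2.GaussianBlur(im,(3,3),0),cv2.COLOR_RGB2HSV)
for nm,m in(('dark',hsv[...,2]<45),('grey',(hsv[...,1]<45)&(hsv[...,2]<115)&(hsv[...,2]>45))):
    m=m.astype(np.uint8); m[240:]=0
    n,l,st,cc=cv2.connectedComponentsWithStats(m)
    for i in range(1,n):
        if st[i,4]>150:
            cs=cv2.findContours((l==i).astype(np.uint8),cv2.RETR_EXTERNAL,cv2.CHAIN_APPROX_NONE)[0]
            r=cv2.minAreaRect(np.vstack(cs)); print(nm,cc[i],st[i],[np.round(x,1) for x in r])
for p in [(300,200),(395,70),(290,190),(265,115),(320,128)]: print(p,hsv[p[1],p[0]])
E
```

```text
w1 [263.0092  57.6403] 2619 ctr [ 0.4535 -0.0387] LxW [0.024  0.1146] yaw 91.60222886658565
w1 [385.0521  61.2629] 1822 ctr [ 0.5797 -0.0427] LxW [0.0415 0.0701] yaw 79.40520505905401
w1 [262.4323 204.3422] 2098 ctr [ 0.4546 -0.1992] LxW [0.0516 0.0929] yaw 179.61729028823848
w1 [419.0664 216.0362] 1491 ctr [ 0.6418 -0.2178] LxW [0.0305 0.1216] yaw 170.59753975263803
w2 [343.9191  92.3296] 1335 ctr [0.5947 0.0328] LxW [0.0344 0.0665] yaw 77.4570268803093
w2 [215.0174 118.8973] 516 ctr [0.4541 0.0011] LxW [0.0228 0.0316] yaw 88.48886523821398
w2 [326.6545 162.3377] 1152 ctr [ 0.5807 -0.0471] LxW [0.0347 0.0567] yaw 81.02901396349561
w2 [218.3823 183.736 ] 769 ctr [ 0.4554 -0.0728] LxW [0.0242 0.0477] yaw 90.91050581655858
w2 [222.1182 275.9352] 1650 ctr [ 0.4557 -0.1969] LxW [0.0515 0.0935] yaw 179.13522632438023
w2 [332.357  285.0827] 423 ctr [ 0.5976 -0.2126] LxW [0.0327 0.0338] yaw 179.3811921303739
grey [497.5196  14.8187] [482   0  30  33 866] [array([496.5,  16. ]), array([32., 29.]), np.float64(90.0)]
grey [307.8379  91.3632] [290  50  35  70 870] [array([309.5,  84.8]), array([27.7, 66.7]), np.float64(11.7)]
grey [265.8737 116.1622] [ 253   72   27   90 1085] [array([265.8, 116.5]), array([14.3, 90.8]), np.float64(11.3)]
grey [374.3508 114.7008] [ 319   82   93   52 1143] [array([368.4, 105.6]), array([92.7, 45.9]), np.float64(9.5)]
grey [499.235  102.3825] [484  87  28  43 719] [array([497.5, 108. ]), array([42., 27.]), np.float64(90.0)]
grey [296.1892 148.9289] [280 130  37  44 872] [array([296.8, 153.3]), array([30. , 45.3]), np.float64(11.3)]
grey [364.139  160.9348] [ 323  135   82   53 1748] [array([360.2, 164.7]), array([83.4, 46.1]), np.float64(9.8)]
grey [268.278  221.9148] [257 210  24  24 446] [array([268.5, 221.5]), array([23., 23.]), np.float64(90.0)]
(300, 200) [ 18  38 204]
(395, 70) [ 15  27 133]
(290, 190) [ 19  37 199]
(265, 115) [15 31 66]
(320, 128) [ 23  14 161]
```

```bash
python3 - <<'E'
from h import *
import pickle
np.set_printoptions(precision=4,suppress=True)
im,ci=pickle.load(open('w2.pkl','rb'))
g=cv2.GaussianBlur(cv2.cvtColor(im,cv2.COLOR_RGB2GRAY),(3,3),0).astype(float)
def edge(pts,ax):  # first crossing of 150 along an axis near window
    out=[]
    for a,lo,hi,s in pts:
        l=g[a,lo:hi] if ax=='x' else g[lo:hi,a]
        i=np.argmin(np.diff(l)) if s>0 else np.argmax(np.diff(l))
        out.append((lo+i+.5,a) if ax=='x' else (a,lo+i+.5))
    return np.array(out)
F=edge([(r,int(302-(r-49)*.18)-12,int(302-(r-49)*.18)+12,1) for r in list(range(60,110,4))+list(range(136,170,4))],'x')
T=edge([(c,int(49+(c-302)*.2)-9,int(49+(c-302)*.2)+9,1) for c in range(315,400,5)],'y')
B=edge([(c,int(177+(c-280)*.2)-9,int(177+(c-280)*.2)+9,-1) for c in range(290,375,5)],'y')
L={}
for n,e in(('F',F),('T',T),('B',B)):
    w=np.array([onz(ci,p,.02)[:2] for p in e]); v=cv2.fitLine(w.astype(np.float32),cv2.DIST_HUBER,0,.001,.001)[:,0]
    res=(w-v[2:])@np.array([-v[1],v[0]]); print(n,v,'yaw',np.degrees(np.arctan2(v[1],v[0]))%180,'res mm',res.std()*1e3); L[n]=v
def X(a,b):
    s=np.linalg.solve(np.c_[a[:2],-b[:2]],b[2:]-a[2:]); return a[2:]+s[0]*a[:2]
c1,c2=X(L['F'],L['T']),X(L['F'],L['B']); print('corners',c1,c2,'len',np.linalg.norm(c1-c2))
d=(c1-c2)/np.linalg.norm(c1-c2); ex=np.array([d[1],-d[0]]); o=(c1+c2)/2+.045*ex; print('block origin',o,'yaw',np.degrees(np.arctan2(ex[1],ex[0])))
bar=onz(ci,(265.8,116.5),.055)[:2]; print('bar',bar,'in block',(bar-o)@ex,(bar-o)@d)
tm=cv2.imread('pics/top0.png',0); c0=cams.camera_info('top')
ys,xs=np.where(tm[214:228,245:280]<32); print('top bar px',xs.mean()+245,ys.mean()+214,len(xs),'tri',tri(ci,(265.8,116.5),c0,(xs.mean()+245,ys.mean()+214)))
E
```

```text
F [0.167  0.986  0.5342 0.0099] yaw 80.38886 res mm 0.6725461628277624
T [ 0.9856 -0.169   0.5931  0.0694] yaw 170.26883 res mm 0.3270252135781197
B [ 0.9854 -0.1705  0.5821 -0.0804] yaw 170.18549 res mm 0.638659564933154
corners [0.5457 0.0775] [ 0.5207 -0.0698] len 0.14945827
block origin [ 0.5776 -0.0037] yaw -9.611135
bar [0.5093 0.008 ] in block -0.06927676162574771 0.00014165396808743207
top bar px 262.18918918918916 221.94594594594594 37 tri (array([0.5097, 0.0077, 0.0527]), np.float64(0.0006011515514035504))
```

>>> {"method": "carry_out", "body": {
  "targets": [
    [[1.4,0.6,6,0,0,9.6,5],[1.4,0.6,12,0,0,9.6,5],[1.4,0.6,12,0,0,9.6,5],[1.4,0.6,12,0,0,9.6,5],[1.4,0.6,12,0,0,9.6,5],[1.4,0.6,12,0,0,9.6,5],[1.4,0.6,12,0,0,9.6,5]]
  ]
}}

```text
t: 2.42
tcp_pos: [0.5072, -0.0194, 0.162]
tool_rot: [0.764, 0.645, 0.002, 0.002]
force: [0.8, 0.3, 0.6]
finger_gap: 0.585
gripper_force: 0.0
```

```bash
python3 - <<'E'
from h import *
import pickle
go([.5048,-.0198,.055],80.3)
im,ci=snap('wrist','w3.png'); pickle.dump((im,ci),open('w3.pkl','wb'))
for p in [(.5095,.0078,.055),(.5048,-.0198,.055),(.5169,.052,.055),(.502,-.036,.055)]: print(proj(ci,p))
E
```

```text
t 2.4 tcp [ 0.5072 -0.0194  0.162 ] yaw 80.4 gap 0.585 shift cm [-0.07 -0.29 10.7 ] turn z 0.1 Rt z [ 0.005 -0.001 -1.   ]
(np.float64(251.17663147632422), np.float64(158.00424781338455))
(np.float64(251.2772288045785), np.float64(196.16592405818386))
(np.float64(250.8249768808556), np.float64(90.96366896338179))
(np.float64(251.28022765372694), np.float64(217.2819322452565))
```

View pics/w3.png

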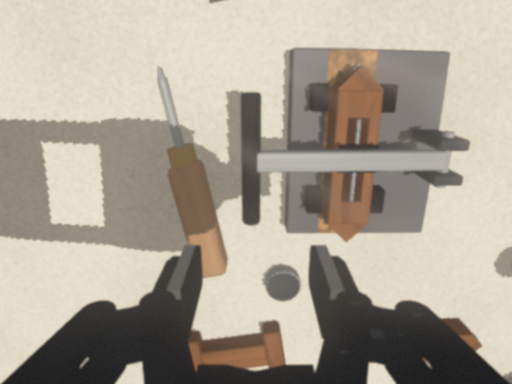

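The bar spans rows 94–222 at column 251, and my estimate projects to (251,158), which is its middle. The jaws straddle it and the shuttle axis is at column 355. Next I descend and grip the bar.

>>> {"method": "carry_out", "body": {
  "targets": [
    [[-0.1,-0.3,4,0,0,0,5],[-0.1,-0.3,7,0,0,0,5],[-0.1,-0.3,9,0,0,0,5],[-0.1,-0.3,10.4,0,0,0,5],[-0.1,-0.3,10.6,0,0,0,4],[-0.1,-0.3,10.6,0,0,0,0.5],[-0.1,-0.3,10.6,0,0,0,0.5],[-0.1,-0.3,10.6,0,0,0,0.5],[-0.1,-0.3,10.6,0,0,0,0.5],[-0.1,-0.3,10.6,0,0,0,0.5]]
  ],
  "force": 60
}}

```text
t: 3.3
tcp_pos: [0.5047, -0.0193, 0.0549]
tool_rot: [0.764, 0.645, 0.002, 0.002]
force: [3.0, -0.1, 1.6]
finger_gap: 0.134
gripper_force: 58.4
```

```bash
python3 - <<'E'
from h import *
import pickle
s=manip.sense(); print(s['force'],s['finger_gap'],s['gripper_force'])
go([.5048,-.0198,.055],80.3)
im,ci=pickle.load(open('w3.pkl','rb'))
o=np.array([.583,-.0045]);a=np.radians(-9.7);ex=np.array([np.cos(a),np.sin(a)]);ey=np.array([-ex[1],ex[0]])
for n,uv,z in(('shuttle upper',(356,110),.048),('shuttle lower',(350,205),.048),('FL',(289,50),.02),('BL',(287,232),.02),('TR',(447,52),.02),('stopUL',(317,97),.034),('stopUR',(390,98),.034),('stopLL',(315,199),.034),('stopLR',(377,200),.034)):
    p=onz(ci,uv,z)[:2]; print(n,p,'blk',(p-o)@ex,(p-o)@ey)
E
```

```text
[ 3.03097287 -0.07479876  1.558414  ] 0.13360243821110418 58.43434274196625
t 3.3 tcp [ 0.5047 -0.0193  0.0549] yaw 80.4 gap 0.134 shift cm [-0.04  0.02 -0.01] turn z 0.1 Rt z [ 0.006 -0.001 -1.   ]
shuttle upper [0.58587326 0.02749938] blk -0.0025593734307381532 0.03202601106542387
shuttle lower [ 0.57607327 -0.04183617] blk -0.0005369490598064238 -0.03796947501202284
FL [0.54877588 0.07441264] blk -0.04703077448416041 0.0720180578189013
BL [ 0.52710614 -0.06980963] blk -0.04409079059257099 -0.07379345387259743
TR [0.66606511 0.05566753] blk 0.07173997346531984 0.07330293514168724
stopUL [0.56263044 0.03909802] blk -0.027424153021146116 0.0395426618287018
stopUR [0.61520789 0.03009121] blk 0.025919182526333417 0.03952336100758297
stopLL [ 0.55235584 -0.0381835 ] blk -0.02453073851686799 -0.038365160329121684
stopLR [ 0.60115649 -0.04749638] blk 0.025141347012259823 -0.0393225018515914
```

>>> {"method": "carry_out", "body": {
  "targets": [
    [[0,0.07,-1.37,0,0,0,0.5],[0,0.27,-2.72,0,0,0,0.5],[0,0.61,-4.05,0,0,0,0.5],[0,1.08,-5.33,0,0,0,0.5],[0,1.68,-6.57,0,0,0,0.5],[0,2.39,-7.74,0,0,0,0.5],[0,3.22,-8.83,0,0,0,0.5],[0,4.16,-9.83,0,0,0,0.5],[0,5.18,-10.73,0,0,0,0.5],[0,6.3,-11.53,0,0,0,0.5],[0,7.49,-12.21,0,0,0,0.5],[0,7.49,-12.21,0,0,0,0.5]]
  ]
}}

```text
t: 4.3
tcp_pos: [0.5764, -0.0316, 0.176]
tool_rot: [0.764, 0.646, -0.001, -0.0]
force: [-0.3, -1.3, 2.9]
finger_gap: 0.127
gripper_force: 59.0
```

```bash
python3 - <<'E'
from h import *
s=manip.sense(); print(s['force'],s['finger_gap'],s['gripper_force'])
d=np.array(s['tcp_pos'])-[.5047,-.0193,.0549]; a=np.radians(-9.6); u=d[0]*np.cos(a)+d[1]*np.sin(a); print(u,d[2],np.arctan2(d[2],.137-u),np.hypot(d[2],.137-u))
go([.5,0,.1],80.4)
E
```

```text
[-0.32350657 -1.30433899  2.90303694] 0.12736641887248898 58.9627468585968
0.0727033339971429 0.12109459898486977 1.082686782907227 0.13710566422431053
t 4.3 tcp [ 0.5764 -0.0316  0.176 ] yaw 80.4 gap 0.127 shift cm [ 1.85 -8.04  7.61] turn z 0.0 Rt z [-0.001 -0.    -1.   ]
```

>>> {"method": "carry_out", "body": {
  "targets": [
    [[0,1.25,-0.56,0,0,0,0.5],[0,2.55,-0.99,0,0,0,0.5],[0,3.88,-1.29,0,0,0,0.5],[0,5.24,-1.46,0,0,0,0.5],[0,6.61,-1.48,0,0,0,0.5],[0,7.98,-1.38,0,0,0,0.5],[0,9.32,-1.13,0,0,0,0.5],[0,10.6,-0.75,0,0,0,0.5],[0,10.6,-0.75,0,0,0,0.5],[0,10.6,-0.75,0,0,0,4],[0,10.6,-0.75,0,0,0,4],[0,10.6,-2.7,0,0,0,4]]
  ]
}}

```text
t: 5.3
tcp_pos: [0.6772, -0.0478, 0.1985]
tool_rot: [0.764, 0.646, -0.003, -0.004]
force: [0.6, 0.2, -0.7]
finger_gap: 0.469
gripper_force: 0.0
```

```bash
python3 - <<'E'
from h import *
s=manip.sense(); print(s['force'],s['finger_gap'],s['gripper_force'])
go([.581,-.060,.30],80.6)
E
```

```text
[ 0.61926625  0.1853841  -0.68476507] 0.4690557195649743 0.0
t 5.3 tcp [ 0.6772 -0.0478  0.1985] yaw 80.4 gap 0.469 shift cm [ -2.8   -9.37 -10.07] turn z -0.2 Rt z [-0.009  0.003 -1.   ]
```

>>> {"method": "carry_out", "body": {
  "targets": [
    [[0,0,-3,0,0,-0.2,5],[0,0,-5,0,0,-0.2,6],[0.1,-2,-5,0,0,-0.2,6],[0.2,-6,-5,0,0,-0.2,6],[0.2,-9.8,-3,0,0,-0.2,6],[0.2,-9.8,0,0,0,-0.2,6],[0.2,-9.8,0,0,0,-0.2,6],[0.2,-9.8,0,0,0,-0.2,6]]
  ]
}}

```text
t: 5.97
tcp_pos: [0.5835, -0.0301, 0.202]
tool_rot: [0.763, 0.647, -0.0, -0.001]
force: [0.5, -0.1, -0.0]
finger_gap: 0.703
gripper_force: 0.0
```

```bash
python3 - <<'E'
from h import *
import pickle
go([.5825,-.004,.043],81)
im,ci=snap('wrist','w4.png'); pickle.dump((im,ci),open('w4.pkl','wb'))
E
```

```text
t 6.0 tcp [ 0.5835 -0.0301  0.202 ] yaw 80.6 gap 0.703 shift cm [ 2.55 -0.5  15.91] turn z -0.4 Rt z [-0.002  0.001 -1.   ]
```

View pics/w4.png

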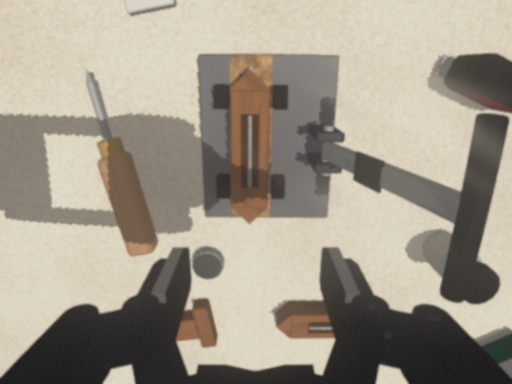

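The lever stands open, leaning away (bar at right, 475,200). The shuttle spans (248,69) to (249,221), and the stops are at (221,97), (280,97), (223,186) and (279,186).

```bash
python3 - <<'E'
from h import *
import pickle
np.set_printoptions(precision=4,suppress=True)
im,ci=pickle.load(open('w4.pkl','rb'));i3,c3=pickle.load(open('w3.pkl','rb'))
a,b=onz(ci,(248,69),.036),onz(ci,(249,221),.036);print('sh',(a+b)/2,np.linalg.norm(a-b),np.degrees(np.arctan2(*(a-b)[1::-1])))
S=[onz(ci,p,.034) for p in((221,97),(280,97),(223,186),(279,186))];print('stops',np.mean(S,0),np.linalg.norm(S[0]-S[1]),np.linalg.norm(S[0]-S[2]),np.degrees(np.arctan2(*(S[0]+S[1]-S[2]-S[3])[1::-1])))
for p,q in(((250,114),(357,118)),((250,187),(352,200))): print('slot',tri(ci,p,c3,q))
c0=cams.camera_info('top')
# awl: handle blob
for c,A,r,m in blobs(im,300,9000,90):
    if c[1]<330: print(c,A,np.round(cv2.boxPoints(r),0).tolist())
go([.5825,-.004,.043],81)
E
```

```text
sh [ 0.5808 -0.0095  0.036 ] 0.13307444031678295 80.69267038145017
stops [ 0.5836 -0.0043  0.034 ] 0.048824801887062196 0.07761214538410605 80.75609762299219
slot (array([0.5874, 0.0212, 0.0433]), np.float64(0.0001959203700667951))
slot (array([ 0.5775, -0.0381,  0.049 ]), np.float64(0.0007794220532061747))
[250.1353 130.9434] 5455 [[230.0, 221.0], [230.0, 56.0], [271.0, 56.0], [271.0, 221.0]]
[123.3437 192.4062] 2531 [[92.0, 145.0], [121.0, 135.0], [160.0, 247.0], [131.0, 258.0]]
[196.9285 326.0919] 1077 [[175.0, 340.0], [182.0, 301.0], [221.0, 308.0], [213.0, 347.0]]
[305.6842 323.8073] 1007 [[278.0, 308.0], [333.0, 307.0], [334.0, 336.0], [278.0, 337.0]]
t 6.0 tcp [ 0.5856 -0.0307  0.2034] yaw 80.6 gap 0.702 shift cm [ 2.59 -0.78 16.03] turn z -0.4 Rt z [ 0.002 -0.    -1.   ]
```

>>> {"method": "carry_out", "body": {
  "targets": [
    [[2.2,-0.5,4,0,0,0,6],[2.2,-0.5,8,0,0,0,6],[2.2,-0.5,11,0,0,0,6],[2.2,-0.5,13.5,0,0,0,6],[2.2,-0.5,15.2,0,0,0,6],[2.2,-0.5,15.8,0,0,0,6],[2.2,-0.5,15.8,0,0,0,2],[2.2,-0.5,15.8,0,0,0,2],[2.2,-0.5,15.8,0,0,0,2],[2.2,-0.5,15.8,0,0,0,2],[2.2,-0.5,15.8,0,0,0,2],[2.2,-0.5,15.8,0,0,0,2]]
  ],
  "force": 70
}}

```text
t: 7.02
tcp_pos: [0.5847, -0.0084, 0.0463]
tool_rot: [0.763, 0.647, 0.001, 0.002]
force: [0.5, -0.0, 5.4]
finger_gap: 0.357
gripper_force: 72.9
```

```bash
python3 - <<'E'
from h import *
s=manip.sense(); print(s['force'],s['finger_gap']*85.4,s['gripper_force'])
go([.45,.2,.2],None)
# left tray outline from top0
im=cv2.imread('pics/top0.png')[:,:,::-1].copy();ci=cams.camera_info('top')
for c,A,r,m in blobs(im,3000,5000):
    w=np.array([onz(ci,p,.04)[:2] for p in cv2.boxPoints(r)]);print('tray rim',w.round(3).tolist(),w.mean(0))
E
```

```text
[ 0.49899093 -0.04467484  5.39425206] 30.50172858077006 72.91666388511658
t 7.0 tcp [ 0.5847 -0.0084  0.0463] yaw 80.6 gap 0.357 shift cm [ 18.36 -16.62 -15.44] turn z None Rt z [ 0.004 -0.001 -1.   ]
tray rim [[0.41, 0.474], [0.66, 0.47], [0.648, 0.303], [0.398, 0.313]] [0.52885463 0.39000231]
tray rim [[0.414, -0.301], [0.663, -0.312], [0.662, -0.478], [0.414, -0.462]] [ 0.53858524 -0.38804379]
```

>>> {"method": "carry_out", "body": {
  "targets": [
    [[0,0,-2,0,0,0,2],[0,0,-5,0,0,0,2],[0,0,-9,0,0,0,2],[0,0,-13,0,0,0,2],[3,-1,-15,0,0,0,2],[6.5,-2,-15,0,0,0,2],[10,-3,-15,0,0,0,2],[13,-4,-15,0,0,0,2],[16,-5,-15,0,0,0,2],[19,-6,-15,0,0,0,2],[21,-7,-15,0,0,0,2],[21,-7,-15,0,0,0,2]]
  ]
}}

```text
t: 8.02
tcp_pos: [0.5458, 0.2146, 0.1945]
tool_rot: [0.761, 0.649, -0.0, -0.001]
force: [-0.3, -0.4, -1.1]
finger_gap: 0.358
gripper_force: 71.9
```

```bash
python3 - <<'E'
from h import *
np.set_printoptions(precision=4,suppress=True)
s=manip.sense(); print(s['force'],s['finger_gap']*85.4,s['gripper_force'])
c0=cams.camera_info('top');c1=cams.camera_info('scene')
def cent(T,S,lab):
    P=[]
    for t,q in zip(T,S):
        p,e=tri(c0,np.array(t)*.64,c1,np.array(q)*.64); P.append(p); print(lab,p,e)
    P=np.array(P); print(P.mean(0),'long yaw',np.degrees(np.arctan2(*(P[0]+P[1]-P[2]-P[3])[1::-1])))
# order: far-left(+x+y), far-right, near-right, near-left
cent([(191,276),(270,279),(260,401),(179,396)],[(565,165),(518,215),(421,152),(470,108)],'L')
cent([(566,275),(647,276),(646,402),(563,400)],[(289,467),(208,548),(103,428),(183,363)],'R')
go([.52,.39,.2],None)
E
```

```text
[-0.2923 -0.4181 -1.069 ] 30.600550466784348 71.94631218910217
L [0.6526 0.4659 0.0298] 0.00118448593027756
L [0.6502 0.3035 0.0195] 0.0006419527555610873
L [0.3997 0.3157 0.0146] 0.006514370539807799
L [0.4074 0.4746 0.0316] 0.003303670898359619
[0.5275 0.3899 0.0239] long yaw -2.406855283947291
R [ 0.6659 -0.3179  0.0195] 0.0011453005368402013
R [ 0.6649 -0.4763  0.0337] 0.00591515272687228
R [ 0.4087 -0.4653  0.0297] 0.0028662111088099225
R [ 0.4077 -0.3074  0.0125] 0.002623279346008294
[ 0.5368 -0.3918  0.0238] long yaw -2.3920007261790825
t 8.0 tcp [0.5458 0.2146 0.1945] yaw 80.9 gap 0.358 shift cm [16.91 -5.33 -0.52] turn z None Rt z [-0.002  0.002 -1.   ]
```

>>> {"method": "carry_out", "body": {
  "targets": [
    [[3,-1,0,0,0,-2,2],[6.5,-2,0,0,0,-4,2],[10,-3.2,0,0,0,-6.7,2],[13.5,-4.4,0,0,0,-6.7,2],[16.9,-5.5,0,0,0,-6.7,2],[16.9,-5.5,3,0,0,-6.7,2],[16.9,-5.5,6,0,0,-6.7,2],[16.9,-5.5,9,0,0,-6.7,2],[16.9,-5.5,9,0,0,-6.7,2],[16.9,-5.5,9,0,0,-6.7,2]]
  ]
}}

```text
t: 8.85
tcp_pos: [0.5203, 0.385, 0.1028]
tool_rot: [0.724, 0.69, -0.003, -0.001]
force: [0.2, 0.9, -0.6]
finger_gap: 0.355
gripper_force: 71.9
```

```bash
python3 - <<'E'
from h import *
s=manip.sense(); print(s['force'],s['finger_gap']*85.4,s['gripper_force'])
go([.518,.39,.034],87.6)
im,c1=snap('scene','s2.png'); cv2.imwrite('pics/s2c.png',cv2.resize(im[40:180,200:400,::-1],None,fx=3,fy=3))
im,ci=snap('wrist'); cv2.imwrite('pics/w5.png',im[:,:,::-1])
E
```

```text
[ 0.2095003   0.92962101 -0.59021699] 30.2798133348808 71.85459494590759
t 8.8 tcp [0.5203 0.385  0.1028] yaw 87.3 gap 0.355 shift cm [ 0.51 -0.22  6.88] turn z -0.3 Rt z [-0.005 -0.002 -1.   ]
```

View pics/s2c.png

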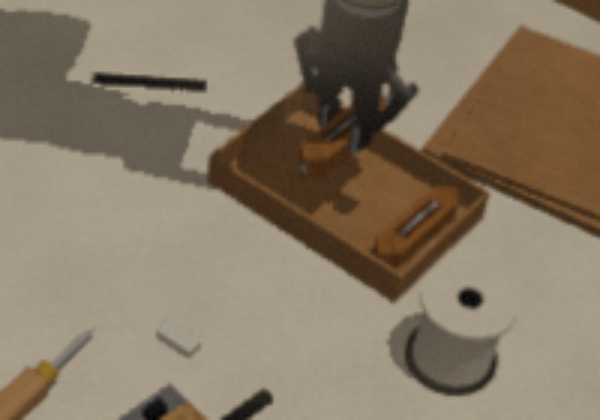

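The shuttle (320,145 in the crop) hangs level over the near half of the left tray, well clear of shuttle_0 at (420,218). Next I lower it and release.

>>> {"method": "carry_out", "body": {
  "targets": [
    [[0.5,-0.2,3,0,0,0,2],[0.5,-0.2,5,0,0,0,2],[0.5,-0.2,6.3,0,0,0,2],[0.5,-0.2,7,0,0,0,2],[0.5,-0.2,7,0,0,0,2],[0.5,-0.2,7,0,0,0,4],[0.5,-0.2,7,0,0,0,5],[0.5,-0.2,7,0,0,0,5],[0.5,-0.2,3,0,0,0,5],[0.5,-0.2,-2,0,0,0,5],[0.5,-0.2,-6,0,0,0,5],[0.5,-0.2,-10,0,0,0,5]]
  ]
}}

```text
t: 9.95
tcp_pos: [0.5197, 0.3913, 0.2021]
tool_rot: [0.723, 0.69, 0.0, 0.0]
force: [0.7, 0.0, 0.3]
finger_gap: 0.586
gripper_force: 0.0
```

```bash
python3 - <<'E'
from h import *
import pickle
np.set_printoptions(precision=4,suppress=True)
im,ci=snap('wrist','w6.png');pickle.dump((im,ci),open('w6.pkl','wb'))
i0,c0=snap('top','t6.png')
for c,A,r,m in blobs(i0,150,1000): print('top',c,A,onz(c0,c,.024))
# awl: two views w4/w1
W={k:pickle.load(open(k+'.pkl','rb')) for k in('w1','w2','w4')}
for k,(i,cc) in W.items():
    for c,A,r,m in blobs(i,300,9000,90):
        if c[1]<330: 
            b=cv2.boxPoints(r);e1,e2=b[1]-b[0],b[2]-b[1]
            (p,q)=((b[0]+b[1])/2,(b[2]+b[3])/2) if np.linalg.norm(e1)<np.linalg.norm(e2) else ((b[1]+b[2])/2,(b[3]+b[0])/2)
            P,Q=onz(cc,p,.026),onz(cc,q,.026); print(k,A,'mid',(P+Q)[:2]/2,'L',np.linalg.norm(P-Q),'yaw',np.degrees(np.arctan2(*(P-Q)[1::-1]))%180, P[:2],Q[:2])
go([.4545,-.04,.2],90)
E
```

```text
top [331.3096 183.3559] 281 [ 0.64   -0.2157  0.024 ]
top [266.2623 199.8217] 488 [ 0.5833 -0.0046  0.024 ]
top [327.3956 240.6542] 321 [ 0.455  -0.2006  0.024 ]
top [276.6417 240.2283] 254 [ 0.454  -0.0391  0.024 ]
w1 2619 mid [ 0.4535 -0.0409] L 0.11400770285793468 yaw 91.06625872815084 [0.4524 0.0161] [ 0.4545 -0.0979]
w1 1822 mid [ 0.5789 -0.0434] L 0.07020007081812475 yaw 80.23169653405758 [ 0.5849 -0.0089] [ 0.573 -0.078]
w1 2098 mid [ 0.4546 -0.1985] L 0.09438707700117592 yaw 179.59760773244994 [ 0.5018 -0.1988] [ 0.4074 -0.1982]
w1 1491 mid [ 0.6422 -0.2172] L 0.12254591868393291 yaw 170.32574727754206 [ 0.5818 -0.2069] [ 0.7027 -0.2275]
w2 1335 mid [0.5941 0.0322] L 0.06651762872130747 yaw 78.17403011883651 [0.6009 0.0647] [ 0.5872 -0.0004]
w2 516 mid [0.4544 0.0012] L 0.03144318929592203 yaw 87.97174278929631 [0.4549 0.0169] [ 0.4538 -0.0145]
w2 1152 mid [ 0.5802 -0.0472] L 0.05670904530394907 yaw 81.814303804175 [ 0.5843 -0.0192] [ 0.5762 -0.0753]
w2 769 mid [ 0.4556 -0.0726] L 0.04754176424152822 yaw 90.34049440257164 [ 0.4554 -0.0488] [ 0.4557 -0.0964]
w2 1650 mid [ 0.4558 -0.1957] L 0.09490074369729476 yaw 179.1664827567162 [ 0.4084 -0.195 ] [ 0.5033 -0.1964]
w2 423 mid [ 0.5971 -0.2113] L 0.03407916866634811 yaw 179.29886196116558 [ 0.6142 -0.2115] [ 0.5801 -0.2111]
w4 5455 mid [ 0.5829 -0.0068] L 0.14796693010827067 yaw 80.42541225992889 [0.5952 0.0661] [ 0.5706 -0.0798]
w4 2531 mid [ 0.4588 -0.0393] L 0.11550228012924164 yaw 92.63532968214224 [0.4562 0.0184] [ 0.4615 -0.0969]
w4 1077 mid [ 0.4936 -0.1914] L 0.042483839773055476 yaw 158.17915247645735 [ 0.4739 -0.1835] [ 0.5134 -0.1993]
w4 1007 mid [ 0.6096 -0.2076] L 0.06046522887815347 yaw 171.90913724919287 [ 0.6395 -0.2119] [ 0.5796 -0.2034]
t 10.1 tcp [0.5246 0.394  0.2094] yaw 87.3 gap 0.585 shift cm [-43.69  -4.99   0.44] turn z -2.7 Rt z [ 0.017  0.009 -1.   ]
```

View pics/w6.png

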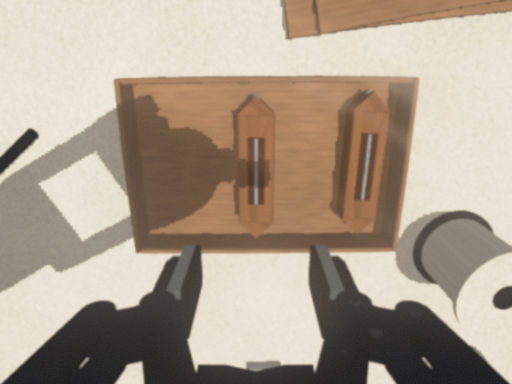

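The left tray now holds both shuttles flat, the placed one at (256,165) and shuttle_0 at (365,160), with free room at (180,165). Next is the awl.

>>> {"method": "carry_out", "body": {
  "targets": [
    [[-2,0,0,0,0,-1,6],[-5.5,-0.6,0,0,0,-3.7,6],[-9.5,-1,0,0,0,-3.7,6],[-13.5,-1.4,0,0,0,-3.7,6],[-17.5,-1.9,0,0,0,-3.7,6],[-21.5,-2.3,0,0,0,-3.7,6],[-25.5,-2.7,0,0,0,-3.7,6],[-29.5,-3.1,0,0,0,-3.7,6],[-33.5,-3.5,0,0,0,-3.7,6],[-37.5,-4,0,0,0,-3.7,6],[-41,-4.4,0,0,0,-3.7,6],[-43.9,-4.7,0,0,0,-3.7,6]]
  ]
}}

```text
t: 11.05
tcp_pos: [0.4519, -0.0474, 0.2003]
tool_rot: [0.701, 0.713, 0.0, 0.001]
force: [1.3, 1.2, -0.4]
finger_gap: 0.703
gripper_force: 0.0
```

>>> {"method": "carry_out", "body": {
  "targets": [
    [[0,0,0,0,0,0,6],[0,0,0,0,0,0,6],[0,0,0,0,0,0,6]]
  ]
}}

```text
t: 11.3
tcp_pos: [0.4523, -0.0447, 0.1999]
tool_rot: [0.701, 0.713, 0.0, 0.0]
force: [-0.2, 0.6, -0.1]
finger_gap: 0.704
gripper_force: 0.0
```

```bash
python3 - <<'E'
from h import *
np.set_printoptions(precision=4,suppress=True)
go([.454,-.045,.024],91)
cc=cams.camera_info('wrist');i=cams.snapshot('wrist');cv2.imwrite('pics/w7.png',i[:,:,::-1])
for c,A,r,m in blobs(i,300,9000,90):
    b=cv2.boxPoints(r);w=np.array([onz(cc,p,.026)[:2] for p in b]);print(A,c,w.mean(0),w.tolist())
go([.454,-.045,.024],91)
E
```

```text
t 11.3 tcp [ 0.4523 -0.0447  0.1999] yaw 91.0 gap 0.704 shift cm [-0.04  0.16 17.59] turn z -0.0 Rt z [ 0.001  0.    -1.   ]
5910 [403.7968 121.8553] [ 0.5808 -0.0042] [[0.5503688220150766, -0.07004669527417415], [0.5762765159172304, 0.07062440981272056], [0.6092161798576394, 0.0634649905286123], [0.5873535703307633, -0.08088594111939326]]
1351 [256.9748 127.0333] [ 0.4529 -0.0062] [[0.44100489721635144, 0.0173596639239773], [0.4638174400252571, 0.017762162885142995], [0.4652739325772572, -0.02981215016747233], [0.44134645438919146, -0.030223101629022663]]
1013 [257.2152 201.5587] [ 0.4546 -0.0755] [[0.44242016648304394, -0.055299041047743365], [0.46606133338587535, -0.054898686984223045], [0.46736559370656794, -0.0956529170408078], [0.44270627982666677, -0.09605997512189196]]
2422 [255.5628 308.1259] [ 0.4556 -0.1959] [[0.4067371089109619, -0.22110854962458354], [0.40941312498294846, -0.16926089366119945], [0.5019879355736432, -0.1706136854381959], [0.5044043239045612, -0.22274541834319384]]
307 [461.8697 320.9251] [ 0.6843 -0.2126] [[0.6617644312002439, -0.19960065982216957], [0.6680825879850145, -0.18984241203490196], [0.7069260807740911, -0.22514980034626192], [0.7006145138704482, -0.23564724779151447]]
t 11.3 tcp [ 0.4523 -0.0442  0.1998] yaw 91.1 gap 0.702 shift cm [-0.09  0.16 17.58] turn z 0.1 Rt z [ 0.  0. -1.]
```

>>> {"method": "carry_out", "body": {
  "targets": [
    [[0,0.1,4,0,0,0,6],[0,0.1,8,0,0,0,6],[0,0.1,12,0,0,0,6],[0,0.1,15,0,0,0,6],[0,0.1,17,0,0,0,6],[0,0.1,17.5,0,0,0,6],[0,0.1,17.5,0,0,0,4],[0,0.1,17.5,0,0,0,1.5],[0,0.1,17.5,0,0,0,1.5],[0,0.1,17.5,0,0,0,1.5],[0,0.1,17.5,0,0,0,1.5],[0,0.1,17.5,0,0,0,1.5]]
  ],
  "force": 70
}}

```text
t: 12.35
tcp_pos: [0.4542, -0.0451, 0.0259]
tool_rot: [0.701, 0.713, 0.001, 0.001]
force: [0.6, 1.7, 7.5]
finger_gap: 0.313
gripper_force: 70.0
```

>>> {"method": "carry_out", "body": {
  "targets": [
    [[0,0,-2,0,0,0,1.5],[0,0,-5,0,0,0,1.5],[0,0,-8,0,0,0,1.5],[0,0,-10,0,0,0,1.5],[0,0,-10,0,0,0,1.5],[0,0,-10,0,0,0,1.5]]
  ]
}}

```text
t: 12.85
tcp_pos: [0.4539, -0.0453, 0.1259]
tool_rot: [0.701, 0.713, 0.001, 0.002]
force: [-0.0, -0.4, -1.5]
finger_gap: 0.314
gripper_force: 69.4
```

```bash
python3 - <<'E'
from h import *
s=manip.sense(); print(s['force'],s['finger_gap']*85.4,s['gripper_force'])
go([.583,-.0045,.12],80.7)
E
```

```text
[-0.0029409  -0.38450534 -1.48564907] 26.78553872516005 69.43941235542297
t 12.8 tcp [ 0.4539 -0.0453  0.1259] yaw 91.0 gap 0.314 shift cm [ 3.85 12.98  0.63] turn z 10.3 Rt z [ 0.004 -0.001 -1.   ]
```

>>> {"method": "carry_out", "body": {
  "targets": [
    [[1,3,0,0,0,3,1.5],[2,6.5,0,0,0,6,1.5],[3,10,0,0,0,9,1.5],[3.8,13,0,0,0,10.3,1.5],[3.8,13,0,0,0,10.3,1.5],[3.8,13,2,0,0,10.3,1.5],[3.8,13,4,0,0,10.3,1.5],[3.8,13,4,0,0,10.3,1.5],[3.8,13,4,0,0,10.3,1.5]]
  ]
}}

```text
t: 13.6
tcp_pos: [0.5802, -0.0044, 0.0823]
tool_rot: [0.762, 0.648, -0.002, -0.002]
force: [-0.3, 0.6, -1.2]
finger_gap: 0.31
gripper_force: 69.5
```

```bash
python3 - <<'E'
from h import *
s=manip.sense(); print(s['force'],s['finger_gap']*85.4,s['gripper_force'])
go([.583,-.0045,.047],80.7)
im,ci=snap('wrist','w8.png')
E
```

```text
[-0.33734064  0.58516843 -1.21939816] 26.49217190994524 69.45594549179077
t 13.6 tcp [ 0.5802 -0.0044  0.0823] yaw 80.7 gap 0.31 shift cm [0.03 0.3  3.52] turn z 0.0 Rt z [-0.006  0.001 -1.   ]
```

View pics/w8.png

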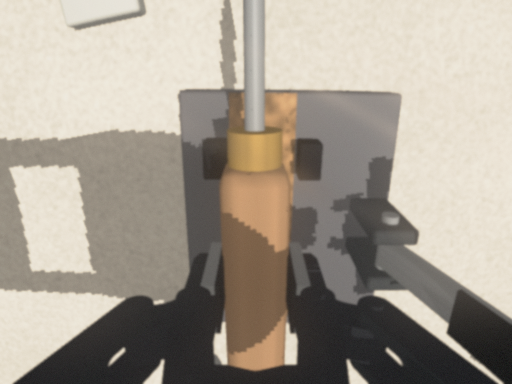

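The awl (axis at column 256) is parallel to the channel, and the stops' midline is at column 262. So it needs 3 mm more to +x before going down.

>>> {"method": "carry_out", "body": {
  "targets": [
    [[0,0.3,0.5,0,0,0,1.5],[0,0.3,1.5,0,0,0,1.5],[0,0.3,2.5,0,0,0,1.5],[0,0.3,3.2,0,0,0,1.5],[0,0.3,3.5,0,0,0,1.5],[0,0.3,3.5,0,0,0,1.5]]
  ]
}}

```text
t: 14.15
tcp_pos: [0.5847, -0.005, 0.0483]
tool_rot: [0.762, 0.648, -0.001, -0.001]
force: [-0.0, -0.5, -1.4]
finger_gap: 0.313
gripper_force: 69.5
```

```bash
python3 - <<'E'
from h import *
s=manip.sense(); print(s['force'],s['finger_gap']*85.4,s['gripper_force'])
go([.583,-.0045,.046],80.7)
E
```

```text
[-0.01916499 -0.48072669 -1.42462306] 26.725882405887692 69.4554090499878
t 14.2 tcp [ 0.5847 -0.005   0.0483] yaw 80.7 gap 0.313 shift cm [ 0.03 -0.17  0.23] turn z 0.0 Rt z [-0.002  0.    -1.   ]
```

>>> {"method": "carry_out", "body": {
  "targets": [
    [[0,-0.05,0.15,0,0,0,1.5],[0,-0.05,0.2,0,0,0,1.5],[0,-0.05,0.2,0,0,0,3.5],[0,-0.05,0.2,0,0,0,4.5],[0,-0.05,0.2,0,0,0,4.5],[0,-0.05,-2,0,0,0,4.5],[0,-0.05,-5,0,0,0,4.5],[0,-0.05,-9,0,0,0,4.5],[-1,-0.05,-13,0,0,0,4.5],[-2.6,-0.05,-15,0,0,0,4.5],[-2.6,-0.05,-15,0,0,0,4.5],[-2.6,-0.05,-15,0,0,0,4.5]]
  ]
}}

```text
t: 15.15
tcp_pos: [0.5816, -0.0314, 0.2014]
tool_rot: [0.762, 0.647, 0.001, 0.002]
force: [0.6, 0.4, -0.4]
finger_gap: 0.526
gripper_force: 0.0
```

```bash
python3 - <<'E'
from h import *
import pickle
im,ci=snap('wrist','w9.png'); pickle.dump((im,ci),open('w9.pkl','wb'))
go([.6772,-.0478,.22],80.6)
E
```

```text
t 15.2 tcp [ 0.5804 -0.0307  0.1997] yaw 80.7 gap 0.523 shift cm [-0.12  9.83 -2.03] turn z 0.1 Rt z [ 0.  0. -1.]
```

View pics/w9.png

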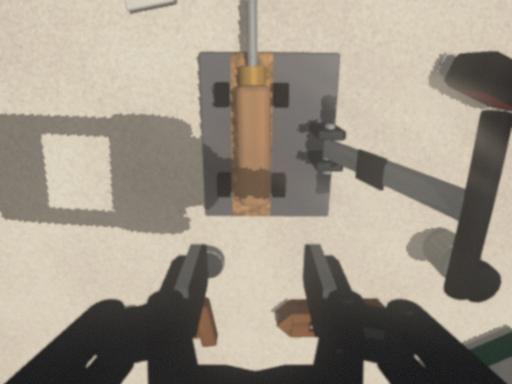

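The awl lies centred in the channel at column 253 between the stops (rows 95–185). The lever is still open, with its bar from (490,115) to (470,295). Next I re-grip the bar.

>>> {"method": "carry_out", "body": {
  "targets": [
    [[0,0,-2.5,0,0,0,4.5],[0,1,-4.5,0,0,0,4.5],[0,4.5,-4.5,0,0,0,4.5],[-0.2,8,-4.5,0,0,0,4.5],[-0.2,10.1,-4.5,0,0,0,4.5],[-0.2,10.1,-4.5,0,0,0,4.5],[-0.2,10.1,-2,0,0,0,4.5],[-0.2,10.1,0,0,0,0,4.5],[-0.2,10.1,1.4,0,0,0,4.5],[-0.2,10.1,1.4,0,0,0,4.5],[-0.2,10.1,1.4,0,0,0,4.5]]
  ],
  "force": 50
}}

```text
t: 16.12
tcp_pos: [0.6782, -0.048, 0.1828]
tool_rot: [0.762, 0.648, -0.002, -0.003]
force: [0.4, -0.4, -0.2]
finger_gap: 0.529
gripper_force: 0.0
```

```bash
python3 - <<'E'
from h import *
s=manip.sense(); print(s['force'],s['finger_gap']*85.4,s['gripper_force'])
go([.68,-.049,.186],80.7)
im,ci=snap('wrist','w10.png')
E
```

```text
[ 0.39624266 -0.44151747 -0.23745832] 45.13689630618549 0.0
t 16.1 tcp [ 0.6782 -0.048   0.1828] yaw 80.7 gap 0.529 shift cm [-0.07  0.19 -0.32] turn z 0.0 Rt z [-0.006  0.002 -1.   ]
```

View pics/w10.png

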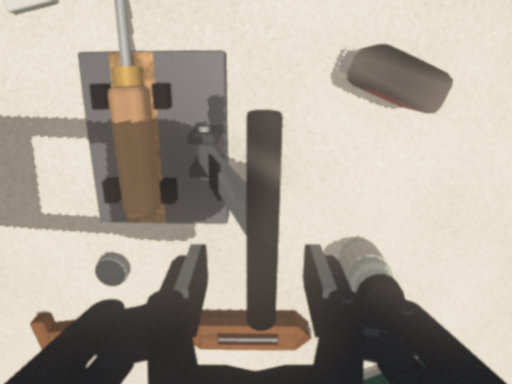

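The bar (column 264) is between the jaws, whose middle is at column 255. I shift 0.35 cm and grip.

>>> {"method": "carry_out", "body": {
  "targets": [
    [[0,0.35,0,0,0,0,4.5],[0,0.35,0,0,0,0,2.5],[0,0.35,0,0,0,0,0.5],[0,0.35,0,0,0,0,0.5],[0,0.35,0,0,0,0,0.5],[0,0.35,0,0,0,0,0.5]]
  ],
  "force": 60
}}

```text
t: 16.67
tcp_pos: [0.6833, -0.0495, 0.1865]
tool_rot: [0.762, 0.647, -0.0, -0.0]
force: [-2.9, 0.8, 5.3]
finger_gap: 0.126
gripper_force: 58.6
```

>>> {"method": "carry_out", "body": {
  "targets": [
    [[0,-1.32,-0.38,0,0,0,0.5],[0,-2.66,-0.63,0,0,0,0.5],[0,-4.03,-0.73,0,0,0,0.5],[0,-5.4,-0.71,0,0,0,0.5],[0,-6.76,-0.54,0,0,0,0.5],[0,-8.09,-0.24,0,0,0,0.5],[0,-9.39,0.19,0,0,0,0.5],[0,-10.64,0.75,0,0,0,0.5],[0,-11.83,1.43,0,0,0,0.5],[0,-11.83,1.43,0,0,0,0.5]]
  ]
}}

```text
t: 17.5
tcp_pos: [0.5666, -0.0297, 0.1715]
tool_rot: [0.762, 0.647, 0.001, 0.0]
force: [-0.2, 3.5, 0.8]
finger_gap: 0.128
gripper_force: 63.1
```

```bash
python3 - <<'E'
from h import *
s=manip.sense(); print(s['force'],s['finger_gap']*85.4,s['gripper_force'])
d=np.array(s['tcp_pos'])-[.5047,-.0193,.0549]; a=np.radians(-9.6); u=d[0]*np.cos(a)+d[1]*np.sin(a); print(u,d[2],np.arctan2(d[2],.137-u),np.hypot(d[2],.137-u))
go([.68,-.049,.186],80.7)
E
```

```text
[-0.1734101   3.53108134  0.77872162] 10.917218054584348 63.137805461883545
0.06274486666540356 0.1165736973447434 1.0036284062546792 0.1382145134895845
t 17.5 tcp [ 0.5666 -0.0297  0.1715] yaw 80.7 gap 0.128 shift cm [-0.07 11.51 -1.43] turn z -0.0 Rt z [ 0.002  0.001 -1.   ]
```

>>> {"method": "carry_out", "body": {
  "targets": [
    [[0,-1.12,0.8,0,0,0,0.5],[0,-2.14,1.7,0,0,0,0.5],[0,-3.08,2.7,0,0,0,0.5],[0,-3.91,3.79,0,0,0,0.5],[0,-4.62,4.96,0,0,0,0.5],[0,-5.22,6.2,0,0,0,0.5],[0,-5.69,7.48,0,0,0,0.5],[0,-6.03,8.81,0,0,0,0.5],[0,-6.23,10.16,0,0,0,0.5],[0,-6.3,11.4,0,0,0,0.5],[0,-6.3,11.8,0,0,0,0.5],[0,-6.3,11.8,0,0,0,0.5]]
  ]
}}

```text
t: 18.5
tcp_pos: [0.5047, -0.0191, 0.0522]
tool_rot: [0.762, 0.647, 0.0, -0.001]
force: [-1.0, 7.8, 1.7]
finger_gap: 0.128
gripper_force: 72.6
```

```bash
python3 - <<'E'
from h import *
s=manip.sense(); print(s['force'],s['finger_gap']*85.4,s['gripper_force'])
go([.5047,-.0193,.0549],80.7)
E
```

```text
[-0.98838037  7.77594743  1.66279475] 10.896047861795832 72.57724642753601
t 18.5 tcp [ 0.5047 -0.0191  0.0522] yaw 80.6 gap 0.128 shift cm [-0.02  0.   -0.27] turn z -0.1 Rt z [-0.001  0.002 -1.   ]
```

>>> {"method": "carry_out", "body": {
  "targets": [
    [[0,0,0,0,0,0,3],[0,0,0,0,0,0,4.5],[0,0,-2,0,0,0,4.5],[0,0,-6,0,0,0,4.5],[0,0,-10,0,0,0,6],[0,0,-14,0,0,0,6],[-3,-0.3,-15,0,0,7,6],[-6,-0.6,-15,0,0,14,6],[-9,-1,-15,0,0,21,6],[-12,-1.3,-15,0,0,28,6],[-15,-1.7,-15,0,0,35,6],[-18.4,-2,-15,0,0,42,6]]
  ]
}}

```text
t: 19.5
tcp_pos: [0.4546, -0.2, 0.2036]
tool_rot: [0.944, 0.329, -0.0, 0.0]
force: [0.6, -0.8, -0.6]
finger_gap: 0.7
gripper_force: 0.0
```

>>> {"method": "carry_out", "body": {
  "targets": [
    [[0,0,0,0,0,7,6],[0,0,0,0,0,14,6],[0,0,0,0,0,21,6],[0,0,0,0,0,28,6],[0,0,0,0,0,35,6],[0,0,0,0,0,38.5,6],[0,0,0,0,0,38.5,6],[0,0,0,0,0,38.5,6]]
  ]
}}

```text
t: 20.17
tcp_pos: [0.4553, -0.1991, 0.2034]
tool_rot: [1.0, 0.003, 0.0, 0.0]
force: [-0.3, 0.3, -0.4]
finger_gap: 0.701
gripper_force: 0.0
```

```bash
python3 - <<'E'
from h import *
import pickle
np.set_printoptions(precision=4,suppress=True)
go([.455,-.197,.022],0)
im,ci=snap('wrist','w11.png'); pickle.dump((im,ci),open('w11.pkl','wb'))
i0,c0=snap('top','t11.png');i1,c1=snap('scene','s11.png')
for n,i,c_,z in(('wrist',im,ci,.02),('top',i0,c0,.024),('scene',i1,c1,.024)):
    for c,A,r,m in blobs(i,150,6000,90): print(n,A,c,onz(c_,c,z))
cv2.imwrite('pics/c11.png',np.hstack([cv2.resize(im,None,fx=.78,fy=.78),cv2.resize(i1[100:300,80:340],None,fx=1.5,fy=1.5)])[:,:,::-1])
E
```

```text
t 20.2 tcp [ 0.4553 -0.1991  0.2034] yaw 0.3 gap 0.701 shift cm [-0.03 -0.22 18.14] turn z 0.3 Rt z [ 0. -0. -1.]
wrist 4257 [63.884  26.9432] [ 0.5778 -0.0371  0.02  ]
wrist 643 [269.7963   9.0156] [ 0.5894 -0.2107  0.02  ]
wrist 3286 [259.8658 156.3354] [ 0.4657 -0.2038  0.02  ]
top 293 [331.4027 183.2423] [ 0.6403 -0.216   0.024 ]
top 3853 [142.72   215.9644] [0.526 0.394 0.024]
top 3039 [390.8733 207.7269] [ 0.563  -0.4048  0.024 ]
top 202 [253.802  197.3416] [0.5909 0.036  0.024 ]
top 213 [278.6948 201.831 ] [ 0.5773 -0.0449  0.024 ]
scene 233 [258.5536 181.4421] [0.5875 0.0405 0.024 ]
scene 388 [235.2964 198.2113] [ 0.5748 -0.0405  0.024 ]
scene 571 [159.7706 215.8284] [ 0.4614 -0.2068  0.024 ]
scene 605 [207.3405 262.4876] [ 0.6443 -0.2204  0.024 ]
```

View pics/c11.png

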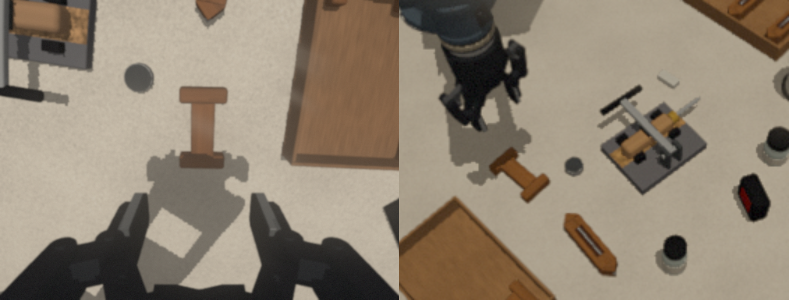

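```bash
python3 - <<'E'
from h import *
import pickle
np.set_printoptions(precision=4,suppress=True)
im,ci=pickle.load(open('w11.pkl','rb'))
for c,A,r,m in blobs(im,2000,6000,90):
    if c[1]>100:
        b=cv2.boxPoints(r);w=np.array([onz(ci,p,.02)[:2] for p in b]);print(r,'px',b.round(0).tolist());print(w,w.mean(0))
        for row in range(120,200,8): x=np.where(m[row])[0]; print(row,x.min(),x.max(),end='; ')
        s1=pickle.load(open('w1.pkl','rb')); c1=[q for q in blobs(s1[0],300,9000,90) if abs(q[0][0]-262)<4 and abs(q[0][1]-204)<4][0]
        print('\ntri centre with w1 (old view)',tri(ci,r[0],s1[1],c1[2][0]))
E
```

```text
((260.0, 163.0), (100.0, 58.0), 90.0) px [[231.0, 113.0], [289.0, 113.0], [289.0, 213.0], [231.0, 213.0]]
[[ 0.5047 -0.1779]
 [ 0.5051 -0.2291]
 [ 0.4097 -0.2326]
 [ 0.4094 -0.1764]] [ 0.4572 -0.204 ]
120 231 289; 128 232 289; 136 246 273; 144 247 273; 152 247 273; 160 247 272; 168 247 270; 176 246 271; 184 246 271; 192 246 271; 
tri centre with w1 (old view) (array([ 0.4557, -0.2047,  0.0085]), np.float64(0.0017784109305415505))
```

The scene half shows the lever shut over the awl. In the wrist half the winder is at (203,127), at 0.78 scale, with its waist about 4.5 mm to +tool y of the jaws' middle. Next I grasp it.

>>> {"method": "carry_out", "body": {
  "targets": [
    [[0.1,0.45,4,0,0,0.3,6],[0.1,0.45,8,0,0,0.3,6],[0.1,0.45,12,0,0,0.3,6],[0.1,0.45,15,0,0,0.3,6],[0.1,0.45,17.2,0,0,0.3,6],[0.1,0.45,17.9,0,0,0.3,6],[0.1,0.45,17.9,0,0,0.3,4],[0.1,0.45,17.9,0,0,0.3,1.5],[0.1,0.45,17.9,0,0,0.3,1.5],[0.1,0.45,17.9,0,0,0.3,1.5],[0.1,0.45,17.9,0,0,0.3,1.5],[0.1,0.45,17.9,0,0,0.3,1.5]]
  ],
  "force": 70
}}

```text
t: 21.32
tcp_pos: [0.4572, -0.2038, 0.0257]
tool_rot: [1.0, -0.001, 0.001, 0.001]
force: [-0.5, 0.4, 7.3]
finger_gap: 0.306
gripper_force: 71.1
```

>>> {"method": "carry_out", "body": {
  "targets": [
    [[0,0,-2,0,0,0,1.5],[0,0,-5,0,0,0,1.5],[0,0,-8,0,0,0,1.5],[0,0,-11,0,0,0,1.5],[0,0,-11,0,0,0,1.5],[0,0,-11,0,0,0,1.5]]
  ]
}}

```text
t: 21.82
tcp_pos: [0.4573, -0.2038, 0.1362]
tool_rot: [1.0, -0.001, 0.002, 0.002]
force: [0.1, 0.3, -1.4]
finger_gap: 0.308
gripper_force: 70.3
```

```bash
python3 - <<'E'
from h import *
s=manip.sense(); print(s['force'],s['finger_gap']*85.4,s['gripper_force'])
go([.487,-.39,.12],-2.4)
E
```

```text
[ 0.14572705  0.27122002 -1.4453769 ] 26.3176736249408 70.34524440765381
t 21.8 tcp [ 0.4573 -0.2038  0.1362] yaw -0.1 gap 0.308 shift cm [ 2.99 18.61  1.69] turn z 2.3 Rt z [ 0.004 -0.003 -1.   ]
```

>>> {"method": "carry_out", "body": {
  "targets": [
    [[0.5,3,0,0,0,1,1.5],[1,6.5,0,0,0,2.3,1.5],[2,10,0,0,0,2.3,1.5],[2.5,13.5,0,0,0,2.3,1.5],[3,16.5,0,0,0,2.3,1.5],[3,18.6,0,0,0,2.3,1.5],[3,18.6,2.5,0,0,2.3,1.5],[3,18.6,5,0,0,2.3,1.5],[3,18.6,5,0,0,2.3,1.5],[3,18.6,5,0,0,2.3,1.5]]
  ]
}}

```text
t: 22.65
tcp_pos: [0.4843, -0.3874, 0.0814]
tool_rot: [1.0, -0.021, -0.002, -0.003]
force: [-1.0, -0.1, -1.0]
finger_gap: 0.309
gripper_force: 70.3
```

```bash
python3 - <<'E'
from h import *
s=manip.sense(); print(s['force'],s['finger_gap']*85.4,s['gripper_force'])
go([.487,-.39,.033],-2.4)
im,ci=snap('scene'); w,_=snap('wrist')
cv2.imwrite('pics/c12.png',np.hstack([cv2.resize(w,None,fx=.78,fy=.78),cv2.resize(im[184:384,20:280],None,fx=1.5,fy=1.5)])[:,:,::-1])
E
```

```text
[-1.03596725 -0.12004601 -0.98095161] 26.424974520686142 70.31209945678711
t 22.6 tcp [ 0.4843 -0.3874  0.0814] yaw -2.4 gap 0.309 shift cm [0.31 0.27 4.83] turn z 0.0 Rt z [-0.005  0.005 -1.   ]
```

View pics/c12.png

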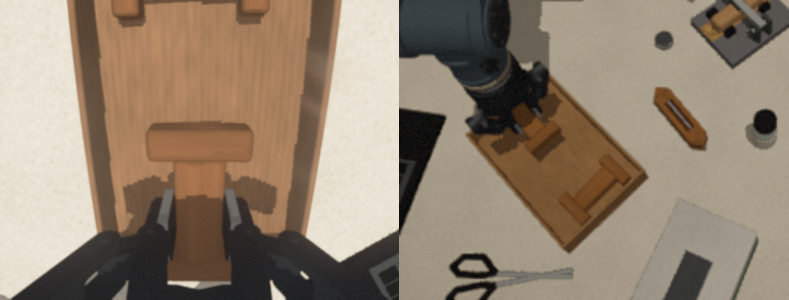

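The winder hangs level and centred across the right tray, clear of winder_0. I shift it 1 cm forward, lower it and release.

>>> {"method": "carry_out", "body": {
  "targets": [
    [[1,0.2,1.5,0,0,0,1.5],[1,0.2,3,0,0,0,1.5],[1,0.2,4.2,0,0,0,1.5],[1,0.2,4.8,0,0,0,1.5],[1,0.2,4.8,0,0,0,1.5],[1,0.2,4.8,0,0,0,4],[1,0.2,4.8,0,0,0,5],[1,0.2,4.8,0,0,0,5],[1,0.2,2,0,0,0,5],[1,0.2,-2,0,0,0,5],[1,0.2,-6,0,0,0,5],[1,0.2,-10,0,0,0,6]]
  ]
}}

```text
t: 23.75
tcp_pos: [0.4957, -0.3915, 0.1863]
tool_rot: [1.0, -0.021, 0.0, -0.0]
force: [1.2, -0.4, 0.0]
finger_gap: 0.698
gripper_force: 0.0
```

```bash
python3 - <<'E'
from h import *
np.set_printoptions(precision=4,suppress=True)
i0,c0=snap('top','t13.png')
for c,A,r,m in blobs(i0,150,600,90): print(A,c,onz(c0,c,.024))
go([.64,-.215,.2],-9.5)
E
```

```text
295 [331.4    183.2407] [ 0.6404 -0.216   0.024 ]
200 [253.765 197.395] [0.5908 0.0362 0.024 ]
213 [278.8169 201.77  ] [ 0.5775 -0.0453  0.024 ]
t 23.8 tcp [ 0.4994 -0.3952  0.1956] yaw -2.4 gap 0.703 shift cm [ 13.31 -18.58  -0.51] turn z 7.1 Rt z [ 0.011 -0.012 -1.   ]
```

>>> {"method": "carry_out", "body": {
  "targets": [
    [[1,-1,-1.5,0,0,2,6],[3,-4,-1.5,0,0,4,6],[5.5,-7,-1.5,0,0,7.1,6],[8,-10,-1.5,0,0,7.1,6],[10.5,-13,-1.5,0,0,7.1,6],[13,-16,-1.5,0,0,7.1,6],[14,-17.7,-1.5,0,0,7.1,6],[14,-17.7,-1.5,0,0,7.1,6],[14,-17.7,-1.5,0,0,7.1,6],[14,-17.7,-1.5,0,0,7.1,6]]
  ]
}}

```text
t: 24.63
tcp_pos: [0.6427, -0.2211, 0.1994]
tool_rot: [0.997, -0.083, -0.0, 0.0]
force: [-0.3, 0.5, 0.6]
finger_gap: 0.705
gripper_force: 0.0
```

```bash
python3 - <<'E'
from h import *
np.set_printoptions(precision=4,suppress=True)
im,ci=snap('wrist','w14.png')
for c,A,r,m in blobs(im,1000,9000,90):
    if c[1]>300: continue
    b=cv2.boxPoints(r);w=np.array([onz(ci,p,.026)[:2] for p in b]);e=[w[1]-w[0],w[2]-w[1]];L=[np.linalg.norm(x) for x in e];d=e[int(np.argmax(L))]
    print(A,r,w.mean(0),L,np.degrees(np.arctan2(d[1],d[0]))%180)
    for z in(0,.028):print('centroid',z,onz(ci,c,z))
go([.64,-.216,.025],-9.5)
cv2.imwrite('pics/w14c.png',cv2.resize(im,None,fx=.78,fy=.78)[:,:,::-1])
E
```

```text
2595 ((251.5, 167.0), (134.0, 33.0), 90.0) [ 0.6422 -0.2182] [np.float64(0.027864857197743405), np.float64(0.12495119894871545)] 171.22818641359234
centroid 0 [ 0.6458 -0.2189 -0.    ]
centroid 0.028 [ 0.6526 -0.2203  0.028 ]
2714 ((85.43336486816406, 261.2646179199219), (87.45806884765625, 37.47979736328125), 0.8951737284660339) [ 0.5767 -0.036 ] [np.float64(0.04533670766617261), np.float64(0.08993142013284466)] 80.35309591736804
centroid 0 [ 0.5653 -0.0202  0.    ]
centroid 0.028 [ 0.5791 -0.0388  0.028 ]
t 24.7 tcp [ 0.6425 -0.2217  0.1994] yaw -9.5 gap 0.701 shift cm [-0.33 -0.53 17.44] turn z -0.0 Rt z [-0.    -0.001 -1.   ]
```

View pics/w14c.png

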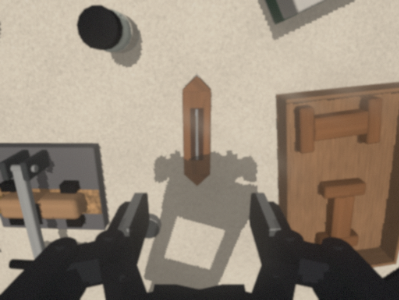

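The right tray holds both winders flat: winder_0 at (340,120) and the placed one at (342,210). The loose shuttle's axis is at (197,130). I'm going down on it.

>>> {"method": "carry_out", "body": {
  "targets": [
    [[0,-0.3,4,0,0,0,6],[0,-0.3,8,0,0,0,6],[0,-0.3,12,0,0,0,6],[0,-0.3,15,0,0,0,6],[0,-0.3,16.9,0,0,0,6],[0,-0.3,17.4,0,0,0,6],[0,-0.3,17.4,0,0,0,4],[0,-0.3,17.4,0,0,0,2],[0,-0.3,17.4,0,0,0,2],[0,-0.3,17.4,0,0,0,2],[0,-0.3,17.4,0,0,0,2],[0,-0.3,17.4,0,0,0,2]]
  ],
  "force": 70
}}

```text
t: 25.68
tcp_pos: [0.6447, -0.2183, 0.0272]
tool_rot: [0.997, -0.083, 0.001, 0.001]
force: [-0.8, -0.8, 4.8]
finger_gap: 0.354
gripper_force: 73.2
```

>>> {"method": "carry_out", "body": {
  "targets": [
    [[0,0,-2,0,0,0,2],[0,0,-5,0,0,0,2],[0,0,-9,0,0,0,2],[0,0,-13,0,0,0,2],[0,0,-17,0,0,0,2],[0,0,-19,0,0,0,2],[0,0,-19,0,0,0,2],[0,0,-19,0,0,0,2]]
  ]
}}

```text
t: 26.35
tcp_pos: [0.6442, -0.2177, 0.2172]
tool_rot: [0.997, -0.083, 0.002, 0.001]
force: [-0.5, -0.2, -1.0]
finger_gap: 0.357
gripper_force: 72.6
```

```bash
python3 - <<'E'
from h import *
s=manip.sense(); print(s['force'],s['finger_gap']*85.4,s['gripper_force'],s['q'])
go([.45,.2,.215],87.6)
go([.453,.393,.2],87.6)
E
```

```text
[-0.48090448 -0.22965261 -1.03572799] 30.528214354592798 72.60353565216064 [-4.89833500e-01  6.35977322e-01  1.31807974e+00  8.45034306e-05
  1.18388897e+00  1.24614154e+00]
t 26.4 tcp [ 0.6442 -0.2177  0.2172] yaw -9.5 gap 0.357 shift cm [-26.03 -38.     0.09] turn z -97.1 Rt z [ 0.003 -0.002 -1.   ]
t 26.4 tcp [ 0.6442 -0.2177  0.2172] yaw -9.5 gap 0.357 shift cm [-28.91 -57.09   1.56] turn z -97.1 Rt z [ 0.003 -0.002 -1.   ]
```

>>> {"method": "carry_out", "body": {
  "targets": [
    [[-1,-2,0,0,0,-5,2],[-2.5,-4.4,0,0,0,-10,2],[-4,-7,0,0,0,-15,2],[-5.5,-9.5,0,0,0,-20,2],[-7,-12,0,0,0,-25,2],[-8.6,-14.5,0,0,0,-30,2],[-10.2,-17,0,0,0,-35,2],[-11.8,-19.5,0,0,0,-40,2],[-13.4,-22,0,0,0,-45,2],[-14.9,-24.6,0,0,0,-50,2],[-16.4,-27,0,0,0,-55,2],[-17.5,-29.3,0,0,0,-60,2]]
  ]
}}

```text
t: 27.35
tcp_pos: [0.516, 0.1017, 0.2129]
tool_rot: [0.903, 0.429, -0.003, -0.002]
force: [0.7, 0.1, -1.9]
finger_gap: 0.36
gripper_force: 72.6
```

```bash
python3 - <<'E'
from h import *
s=manip.sense(); print(s['finger_gap']*85.4,s['gripper_force'])
go([.4556,.393,.2],87.6)
E
```

```text
30.764616350931785 72.58307933807373
t 27.4 tcp [0.516  0.1017 0.2129] yaw 50.8 gap 0.36 shift cm [ 18.75 -23.09   1.34] turn z -36.8 Rt z [-0.007  0.    -1.   ]
```

>>> {"method": "carry_out", "body": {
  "targets": [
    [[2,-2.5,0,0,0,-5,2],[4,-5,0,0,0,-10,2],[6,-7.5,0,0,0,-15,2],[8,-10,0,0,0,-20,2],[10,-12.5,0,0,0,-25,2],[12.5,-15.4,0,0,0,-30,2],[15,-18.5,0,0,0,-36.8,2],[17,-21,0,0,0,-36.8,2],[18.7,-23,2,0,0,-36.8,2],[18.7,-23,5,0,0,-36.8,2],[18.7,-23,9,0,0,-36.8,2],[18.7,-23,11,0,0,-36.8,2]]
  ]
}}

```text
t: 28.35
tcp_pos: [0.4566, 0.3895, 0.0994]
tool_rot: [0.723, 0.691, -0.005, -0.001]
force: [-1.0, -1.1, -2.1]
finger_gap: 0.354
gripper_force: 72.6
```

>>> {"method": "carry_out", "body": {
  "targets": [
    [[0,0,0,0,0,0,2],[0,0,0,0,0,0,2],[0,0,0,0,0,0,2]]
  ]
}}

```text
t: 28.6
tcp_pos: [0.461, 0.3908, 0.1053]
tool_rot: [0.724, 0.69, 0.0, -0.0]
force: [0.8, 0.4, -0.3]
finger_gap: 0.356
gripper_force: 72.6
```

```bash
python3 - <<'E'
from h import *
s=manip.sense(); print(s['force'],s['finger_gap']*85.4,s['gripper_force'])
go([.4556,.393,.0345],87.6)
im,ci=snap('scene'); w,_=snap('wrist')
cv2.imwrite('pics/c15.png',np.hstack([cv2.resize(w,None,fx=.78,fy=.78),cv2.resize(im[20:220,200:460],None,fx=1.5,fy=1.5)])[:,:,::-1])
E
```

```text
[ 0.82682121  0.43463477 -0.294679  ] 30.38833468473769 72.55452275276184
t 28.6 tcp [0.461  0.3908 0.1053] yaw 87.3 gap 0.356 shift cm [ 0.19 -0.55  7.08] turn z -0.3 Rt z [ 0.  0. -1.]
```

View pics/c15.png

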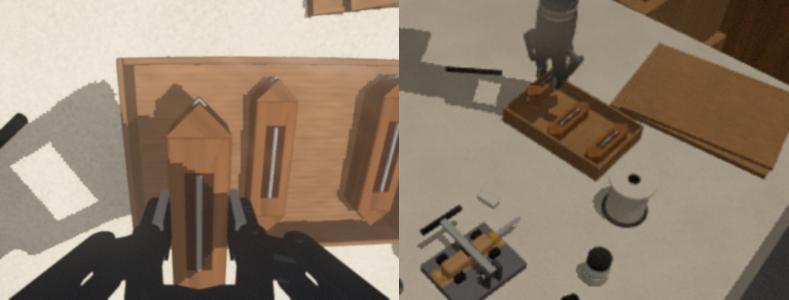

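The shuttle hangs over the free near end of the left tray, clear of the shuttle at (272,150). Next I lower it and release.

>>> {"method": "carry_out", "body": {
  "targets": [
    [[0.1,-0.4,2.5,0,0,0,2],[0.1,-0.4,4.5,0,0,0,2],[0.1,-0.4,6.2,0,0,0,2],[0.1,-0.4,7.1,0,0,0,2],[0.1,-0.4,7.1,0,0,0,2],[0.1,-0.4,7.1,0,0,0,3.8],[0.1,-0.4,7.1,0,0,0,4.4],[0.1,-0.4,7.1,0,0,0,4.4],[0.1,-0.4,4,0,0,0,4.4],[0.1,-0.4,0,0,0,0,4.4],[0.1,-0.4,-5,0,0,0,4.4],[0.1,-0.4,-10,0,0,0,4.4]]
  ]
}}

```text
t: 29.7
tcp_pos: [0.4566, 0.3918, 0.191]
tool_rot: [0.724, 0.69, 0.0, 0.0]
force: [0.8, -0.1, -0.0]
finger_gap: 0.512
gripper_force: 0.0
```

```bash
python3 - <<'E'
from h import *
np.set_printoptions(precision=4,suppress=True)
im,ci=snap('scene');w,_=snap('wrist');t,_=snap('top')
s=manip.sense(); print(s['t'],s['tcp_pos'],s['finger_gap'])
a=cv2.resize(w,(384,288)); b=cv2.resize(im,(384,288)); c=cv2.resize(t[120:270,90:450],(768,310))
cv2.imwrite('pics/fin.png',np.vstack([np.hstack([a,b]),c])[:,:,::-1])
E
```

```text
29.85 [0.4594 0.3936 0.1941] 0.5157932617768294
```

View pics/fin.png

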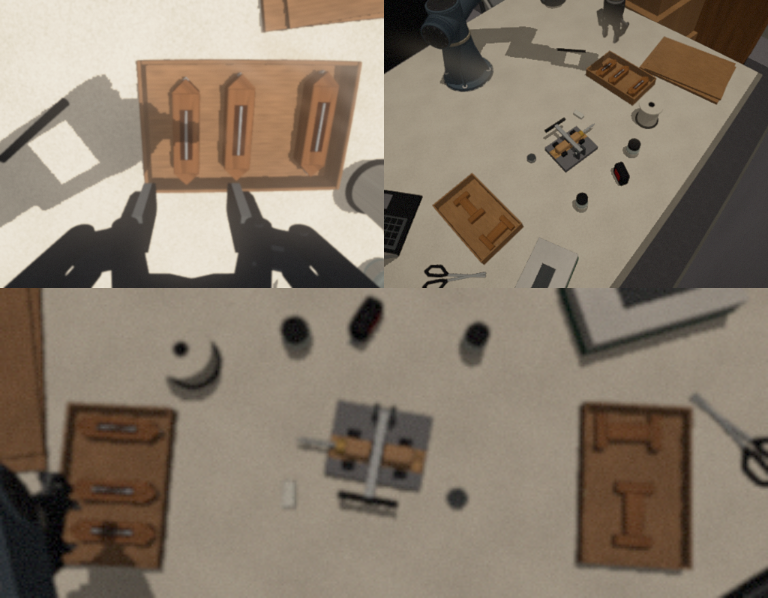

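All three shuttles lie flat in the left tray and both winders in the right one. The awl is under the shut lever, and nothing is left loose on the table. I let the arm settle, then hand in.

>>> {"method": "carry_out", "body": {
  "targets": [
    [[0,0,0,0,0,0,4.4],[0,0,0,0,0,0,4.4],[0,0,0,0,0,0,4.4],[0,0,0,0,0,0,4.4],[0,0,0,0,0,0,4.4],[0,0,0,0,0,0,4.4]]
  ]
}}

```text
t: 30.35
tcp_pos: [0.4565, 0.3917, 0.1875]
tool_rot: [0.723, 0.69, -0.001, -0.0]
force: [-0.0, 0.2, -0.9]
finger_gap: 0.513
gripper_force: 0.0
```

```bash
python3 -c "
from h import *
print(sign_off())"
```

```text
the job is handed in; nothing more can be done
None
```

The job is handed in at about 30 s with no verdict returned: in the last pictures the awl lies in the channel under the shut lever, all three shuttles are flat in the left tray, both winders are flat in the right tray, and I saw no bystander moved.

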